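# Stack a wooden candle stand in the gluing jig and clamp it

## Robot

A 7-joint arm with a two-finger parallel gripper is mounted at the origin on the work surface. World frame = base frame: x ahead of the robot, y to its left, z up, the work surface at z = 0. Lengths are in m, angles in rad, forces in N, time in s.
With the tool pointing down it reaches from about 0.425 to 0.875 m from the base axis. Payload 4.7 kg.
Tool frame: the origin (TCP) lies midway between the tips of the shut fingers; the grasp point (between the pads) lies 19 mm behind it (grip_point_offset is the distance from the TCP to the grasp point, in m); z points along the fingers, x is the direction in which the jaws open and shut, and the axes are right-handed (so a half turn about z gives the same grasp; the last joint's range is limited). The gripper opens to 87 mm and grips with 3 to 60 N. Pads are 19 mm wide; open, the fingers measure 117 mm over their backs; the gripper's body (75 mm by 190 mm) begins 51 mm behind the grasp point.
Start: joints at [-1.204, 0.321, -0.07, 1.45, 0.023, 1.371, -0.057], TCP at [0.225, 0.61, 0.223] pointing down, gripper open.
Joint ranges: [-2.86, 2.86], [-0.3, 2.09], [-1.38, 1.24], [0.06, 2.45], [-1.56, 4.7], [0.09, 2.05], [-2.69, 2.69]. Speed limits (rad/s): [2.57, 2.57, 3.14, 3.14, 3.14, 3.14, 3.14].

## Interface

Orientations are given as a unit quaternion [x, y, z, w].
In Python, from bench import * gives the robot as it stands. The module is installed in compiled form; this text tells all that it offers.
- The arm moves only by the shell command python3 -m pendant 'ROWS' [FORCE]. ROWS is a JSON object of lists of equal length, an entry for each row: "delta_pos": the shift along the tool's x, y, z in mm, a list of three; "delta_rot": the turn, a rotation vector about the tool's x, y, z in rad, a list of three; "claw": the closure in counts, from 0 (fully open) to 255 (shut). In form: {"delta_pos": [[tx, ty, tz], ...], "delta_rot": [[rx, ry, rz], ...], "claw": [claw, ...]}. A call has 1 to 5 rows; each row shifts and turns the commanded pose from where the row before left it, along the tool's axes as they then stand; what a row does not reach is not made up. A row lasts 1/12 s, in which the tool goes at most 41.7 mm and 7.16 degrees, less where a joint would pass 70% of its speed; a pose out of reach is approached as far as the arm can. A call with a gripper value outside its range is refused whole. The fingers move at their own pace and stop on an object; FORCE is the grip in N (left out, the last holds). Time passes only in rows, so rows that do not move let the fingers close. It gives the time, the measured TCP pose, the force and the opening at its end, in the units of the state.
- get_obs(): the state, without advancing time (a new reading comes with each control period).
- grab_frame(name): name is "side" or "top" or "wrist"; returns a dict with "color" (420x560x3 uint8, red, green, blue), "z_map" (420x560 float32, m along the optical axis (not along the pixel's ray), 0 where there is no reading), "K" (3x3 intrinsics, pixels), "R" (3x3) and "t" (3): a world point X has camera coordinates R X + t; the wrist camera has in their place "T_tool_cam" (4x4, takes a point from camera to tool coordinates, whose origin is the TCP and whose axes are the tool frame's). Camera axes: x right, y down, z forward; pixel columns grow to the right and rows downward; lengths in m; the calibration is good to about 2 mm. A picture is of the moment at which its call begins: read the wrist's pose just before it.
- hand_in(): hands the job in, once; it reports no verdict.
The state is a dict: "time_s": time; "q": joint angles; "qd": joint speeds; "joint_efforts": joint torques, N m; "ee_pos": TCP position; "eef_rot": TCP orientation; "contact_force": force on the tool from outside, world axes, zero at the start; "ft_torque": the same for the moment, N m; "finger_gap": finger opening in m.
Only numpy, scipy, OpenCV 4.12 (cv2) and the standard library are available. Lean on these libraries where they do the work, as an engineer would, in place of code of your own. Each camera call takes 0.05 s, during which the arm holds its last target. There are 200 camera calls.

## Task

Put the wooden candle stand together in the gluing jig: swing the hold-down arm up out of the way if it is not already, then stack the four beech parts on the cork seat, one at a time from the bottom up: the square base, the round disc, the upright column, and the small square cap on top. Each part lies flat, centred on what is below it, with the square ones squared up to the jig; then swing the arm down until its pad rests on the cap, and let go. Leave the paint pot and the tape roll where they are.

Things in the scene. Friction and masses are not known exactly. Their poses are not given: they have to be found in the camera images.
- base: square base of the candle stand: flat bare-beech plate 62 x 62 x 18 mm, lying flat. Origin at the centre of its underside, x and y along its sides, z up.
- disc: round beech disc, 54 mm in diameter, 16 mm thick, lying flat. Origin at the centre of its underside, z up.
- column: short square beech column, 28 x 28 mm and 45 mm tall, standing upright. Origin at the centre of its underside, x and y along its sides, z up.
- cap: square cap plate, beech, 44 x 44 x 14 mm (clearly smaller than the base), lying flat. Origin at the centre of its underside, x and y along its sides, z up.
- seat (a point): centre of the top of the 66 mm cork square on the fixed jig (plywood board 210 x 130 x 18 mm), 21 mm above the table; board edge 50 mm in front. x points from seat to hinge posts (away from the robot), y left along the hinge axis, z up. In this frame the hold-down arm's hinge axis crosses x = 110, z = 113 mm; its two posts (26 mm deep, at y = +-16) reach z = 125 mm.
- hold_arm (a joint): hinge of the steel hold-down arm (14 mm wide), rad. 0 = level over the seat, its pad just meeting the top of the finished stack; grows as it swings up and away, upright at 1.57; stops at -0.08 and 1.8. Starts anywhere from 0 to 1.55. Stiff: stays where left; moving it takes 2 to 5 N at the grip. From 1.4 on the room above the seat is clear.
- grip (a point): centre of the arm's black crossbar grip, 36 mm long, 16 mm thick, parallel to the hinge axis. Pinched by its two ends, fingers straddling the arm, it pivots between them. At joint 0 it lies 130 mm from the hinge axis towards the robot and 22 mm above that axis; it turns with the arm. Axes as the seat's at joint 0.
- pad (a point): centre of the underside of the arm's round black rubber pad, 24 mm in diameter. At joint 0 it lies 110 mm from the hinge axis towards the robot and 20 mm below the axis, right over the seat's centre, 93 mm above it (the finished stack is 93 mm tall).
- pot: bystander: closed white paint pot, 46 mm in diameter, 42 mm tall, loose. Origin at the centre of its underside.
- tape: bystander: roll of paper tape lying flat, 72 mm outside and 52 mm inside diameter, 19 mm high, loose. Origin at the centre of its underside.
Things that resemble listed ones, but are neither listed nor needed, are in the scene too. What is shaped like the base but red is not meant.

How it is judged:
On the way, in this order (a step that is already met when the one before it is completed fails the run):
1. the base is released in its place in the stack on the jig (horizontal distance between base and seat below 0.01 m and z of base in the frame of seat between -0.003 and 0.003 m and angle between base's own z axis and vertical below 0.06 rad and (angle between the x axis of base and the x axis of seat, either way round below 0.2 rad or angle between the x axis of base and the y axis of seat, either way round below 0.2 rad) and linear speed of base below 0.02 m/s and angular speed of base below 0.2 rad/s and contact force between the fingers and base below 0.05 N), for 0.2 s.
2. the disc is released in its place in the stack on the jig (horizontal distance between base and seat below 0.01 m and z of base in the frame of seat between -0.003 and 0.003 m and angle between each of base, disc's own z axis and vertical below 0.06 rad and (angle between the x axis of base and the x axis of seat, either way round below 0.2 rad or angle between the x axis of base and the y axis of seat, either way round below 0.2 rad) and linear speed of each of base, disc below 0.02 m/s and angular speed of each of base, disc below 0.2 rad/s and horizontal distance between disc and base below 0.01 m and z of disc in the frame of base between 0.015 and 0.021 m and contact force between the fingers and disc below 0.05 N), for 0.2 s.
3. the column is released in its place in the stack on the jig (horizontal distance between base and seat below 0.01 m and z of base in the frame of seat between -0.003 and 0.003 m and angle between each of base, disc, column's own z axis and vertical below 0.06 rad and (angle between the x axis of base and the x axis of seat, either way round below 0.2 rad or angle between the x axis of base and the y axis of seat, either way round below 0.2 rad) and linear speed of each of base, disc, column below 0.02 m/s and angular speed of each of base, disc, column below 0.2 rad/s and horizontal distance between disc and base below 0.01 m and z of disc in the frame of base between 0.015 and 0.021 m and horizontal distance between column and disc below 0.01 m and z of column in the frame of disc between 0.013 and 0.019 m and (angle between the x axis of column and the x axis of seat, either way round below 0.2 rad or angle between the x axis of column and the y axis of seat, either way round below 0.2 rad) and contact force between the fingers and column below 0.05 N), for 0.2 s.
4. the cap is released in its place in the stack on the jig (horizontal distance between base and seat below 0.01 m and z of base in the frame of seat between -0.003 and 0.003 m and angle between each of base, disc, column, cap's own z axis and vertical below 0.06 rad and (angle between the x axis of base and the x axis of seat, either way round below 0.2 rad or angle between the x axis of base and the y axis of seat, either way round below 0.2 rad) and linear speed of each of base, disc, column, cap below 0.02 m/s and angular speed of each of base, disc, column, cap below 0.2 rad/s and horizontal distance between disc and base below 0.01 m and z of disc in the frame of base between 0.015 and 0.021 m and horizontal distance between column and disc below 0.01 m and z of column in the frame of disc between 0.013 and 0.019 m and (angle between the x axis of column and the x axis of seat, either way round below 0.2 rad or angle between the x axis of column and the y axis of seat, either way round below 0.2 rad) and horizontal distance between cap and column below 0.01 m and z of cap in the frame of column between 0.042 and 0.048 m and (angle between the x axis of cap and the x axis of seat, either way round below 0.2 rad or angle between the x axis of cap and the y axis of seat, either way round below 0.2 rad) and contact force between the fingers and cap below 0.05 N), for 0.2 s.
5. the hold-down arm's pad is down on the cap (horizontal distance between base and seat below 0.01 m and z of base in the frame of seat between -0.003 and 0.003 m and angle between each of base, disc, column, cap's own z axis and vertical below 0.06 rad and (angle between the x axis of base and the x axis of seat, either way round below 0.2 rad or angle between the x axis of base and the y axis of seat, either way round below 0.2 rad) and linear speed of each of base, disc, column, cap below 0.02 m/s and angular speed of each of base, disc, column, cap below 0.2 rad/s and horizontal distance between disc and base below 0.01 m and z of disc in the frame of base between 0.015 and 0.021 m and horizontal distance between column and disc below 0.01 m and z of column in the frame of disc between 0.013 and 0.019 m and (angle between the x axis of column and the x axis of seat, either way round below 0.2 rad or angle between the x axis of column and the y axis of seat, either way round below 0.2 rad) and horizontal distance between cap and column below 0.01 m and z of cap in the frame of column between 0.042 and 0.048 m and (angle between the x axis of cap and the x axis of seat, either way round below 0.2 rad or angle between the x axis of cap and the y axis of seat, either way round below 0.2 rad) and z of pad in the frame of cap between 0.011 and 0.0175 m and horizontal distance between pad and cap below 0.015 m and velocity of joint hold_arm between -0.1 and 0.1 rad/s), for 0.2 s.
At the end, for the whole second after the job is handed in: Base on seat, disc on base, column on disc, cap on column: each centred within 10 mm, at its height within 3 mm, upright within 0.06 rad, square parts within 0.2 rad of square to the jig; the pad within 3 mm of the cap's top and 15 mm of its centre; all released and at rest (all of step 5 and contact force between the fingers and base below 0.05 N and contact force between the fingers and disc below 0.05 N and contact force between the fingers and column below 0.05 N and contact force between the fingers and cap below 0.05 N); the robot touches nothing.
It fails at once if the paint pot is moved more than 30 mm (distance of pot from where it was at the start of the episode above 0.03 m).
It fails at once if the tape roll is moved more than 30 mm (distance of tape from where it was at the start of the episode above 0.03 m).
It also fails if it takes over 144 s, if anything falls off the work surface, if the arm or the gripper's body presses on something with over 40 N, if the wrist force passes 120 N, or if a joint passes its speed limit or range.

## Working session

There is one attempt and no reset: what is moved stays moved. The work goes in short steps, Python scripts to look and compute and a shell command to move; the robot and the scene stay as the last step left them, time stands still between calls to the robot, and variables do not carry over. Pictures are saved under pics/ and viewed, about 12 in all and at most 16, crops included, and the job is handed in when it is done.

```bash
mkdir -p pics; cat > h.py <<'E'
from bench import *
import numpy as np, cv2
from scipy.spatial.transform import Rotation as Ro
def save(f,n,crop=None,s=1):
    im=f["color"][:,:,::-1]
    if crop: x0,y0,x1,y1=crop; im=im[y0:y1,x0:x1]
    im=cv2.resize(im,None,fx=s,fy=s,interpolation=cv2.INTER_CUBIC)
    cv2.imwrite("pics/"+n+".png",im)
def world(f,u,v,z=None,o=None):
    """pixel->world by depth"""
    K=f["K"]; d=f["z_map"][int(round(v)),int(round(u))] if z is None else z
    c=np.array([(u-K[0,2])/K[0,0]*d,(v-K[1,2])/K[1,1]*d,d])
    if "R" in f: return f["R"].T@(c-f["t"])
    T=f["T_tool_cam"]; p=T[:3,:3]@c+T[:3,3]
    return Ro.from_quat(o["eef_rot"]).as_matrix()@p+np.array(o["ee_pos"])
def cloud(f,o=None):
    K=f["K"]; d=f["z_map"]; v,u=np.mgrid[:d.shape[0],:d.shape[1]]
    c=np.stack([(u-K[0,2])/K[0,0]*d,(v-K[1,2])/K[1,1]*d,d],-1)
    if "R" in f: return (c-f["t"])@f["R"]
    T=f["T_tool_cam"]; p=c@T[:3,:3].T+T[:3,3]
    return p@Ro.from_quat(o["eef_rot"]).as_matrix().T+np.array(o["ee_pos"])
def st():
    o=get_obs(); r=Ro.from_quat(o["eef_rot"]).as_matrix()
    print("t",round(o["time_s"],2),"pos",np.round(o["ee_pos"],4),"x",np.round(r[:,0],3),"y",np.round(r[:,1],3),"z",np.round(r[:,2],3),"gap",round(o["finger_gap"],4),"F",np.round(o["contact_force"],1),"q",np.round(o["q"],2))
    return o,r
E
python3 - <<'E'
from h import *
st()
for n in("top","side"):
    f=grab_frame(n); save(f,n+"0",s=1.4); np.savez(n+"0.npz",**f)
    print(n,f["K"][0,0],-f["R"].T@f["t"],f["R"][2])
E
```

```text
t 0.0 pos [0.2244 0.6094 0.2215] x [ 0.345  0.938 -0.002] y [ 0.938 -0.345  0.   ] z [-0.001 -0.002 -1.   ] gap 0.0871 F [-0.2 -0.1  0.1] q [-1.2   0.32 -0.07  1.45  0.02  1.37 -0.06]
top 469.4610831323241 [4.31914649e-01 1.03590719e-03 1.23208387e+00] [ 0.0849618  -0.00188477 -0.99638243]
side 401.87816684385245 [ 0.12886403 -0.72092216  0.74804534] [ 0.39364053  0.6851102  -0.61292017]
```

View pics/top0.png

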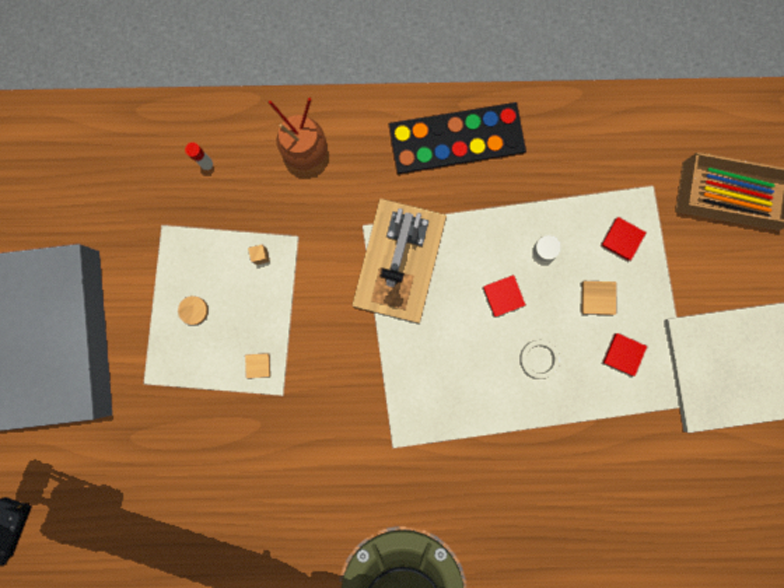

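View pics/side0.png

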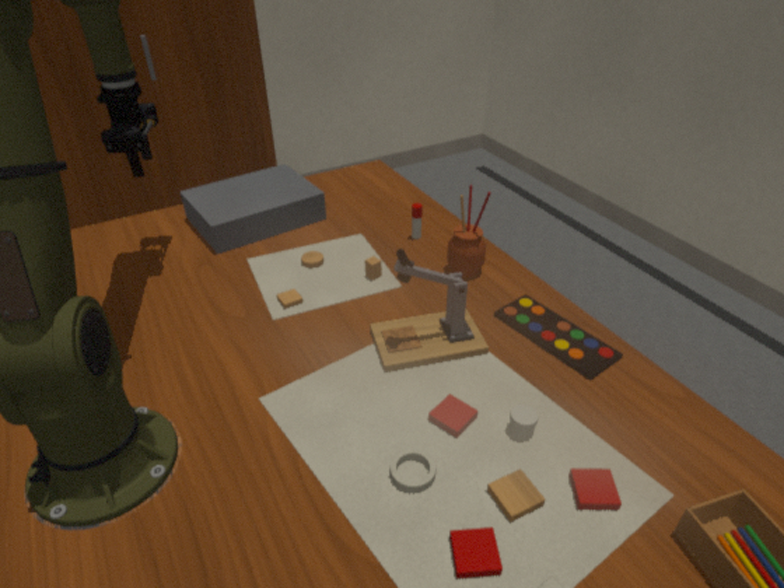

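The square base is the beech plate at (599,298) in the enlarged top view. It could be mistaken for the red plates at (504,296), (624,239) and (625,355), or for the cap at (257,366). The disc is at (193,310), the column at (258,254), the pot at (547,249) and the tape at (538,359). The jig is at (400,262), with its arm partly raised. Next I'll measure and check with one close crop.

```bash
python3 - <<'E'
from h import *
f=dict(np.load("top0.npz")); P=cloud(f)
s=dict(np.load("side0.npz")); PS=cloud(s)
print("table z",np.median(P[330:340,100:150,2]))
def meas(name,u,v,h,r,tol=.005):
    u/=1.4;v/=1.4
    c=world(f,u,v); m=(np.hypot(P[...,0]-c[0],P[...,1]-c[1])<r)&(abs(P[...,2]-h)<tol)
    q=P[m][:,:2]*1000
    n,l,stt,cc=cv2.connectedComponentsWithStats(m.astype(np.uint8))
    k=1+np.argmax(stt[1:,4]); q=P[l==k][:,:2]*1000
    rc=cv2.minAreaRect(q.astype(np.float32)); print(name,"mean",np.round(q.mean(0),1),"z",np.round(np.median(P[l==k][:,2]),4),"rect",np.round(rc[0],1),np.round(rc[1],1),round(rc[2],1))
    return q
meas("base",599,298,.018,.06); meas("disc",193,310,.016,.05); meas("column",258,252,.045,.04); meas("cap",257,366,.014,.05)
meas("pot",547,249,.042,.05); meas("tape",555,359,.019,.07)
for n,u,v in(("r1",504,296),("r2",624,239),("r3",625,355)): meas(n,u,v,.018,.05)
q=meas("board",365,290,.018,.30,.005)
# board corners
for u,v in((381,199),(446,215),(419,323),(353,308)): print(world(f,u/1.4,v/1.4))
# high bits near jig
c=np.array([.75,.0])
for nm,C in(("top",P),("side",PS)):
    m=(abs(C[...,0]-.67)<.16)&(abs(C[...,1]-.03)<.12)&(C[...,2]>.06)
    m&=np.isfinite(C).all(-1)
    q=C[m]; print(nm,len(q),q.min(0) if len(q) else 0,q.max(0) if len(q) else 0)
    for z in np.arange(.06,.22,.02):
        k=(q[:,2]>z)&(q[:,2]<z+.02)
        if k.sum(): print(round(z,2),k.sum(),np.round(np.median(q[k],0),3),np.round(q[k].min(0),3),np.round(q[k].max(0),3))
save(f,"jig",(235,130,475,290),3.3)
E
```

```text
table z -0.0003209053826886435
base mean [ 526.6 -374.8] z 0.0171 rect [ 526.3 -374.9] [61.5 60.7] 88.4
disc mean [516.  380.2] z 0.0155 rect [516.5 380.6] [51.9 52.8] 44.7
column mean [616.2 254.8] z 0.0442 rect [616.6 255. ] [28.5 28.3] 13.4
cap mean [411.6 260.4] z 0.0134 rect [412.3 260.3] [43.6 44.4] 1.5
pot mean [ 618.5 -278.2] z 0.0412 rect [ 618.7 -277.9] [44.8 43.5] 58.9
tape mean [ 415.5 -261.1] z 0.0179 rect [ 414.9 -261.8] [70.2 69. ] 56.3
r1 mean [ 532.8 -198.7] z 0.0171 rect [ 533.1 -198.8] [61.8 62.3] 19.6
r2 mean [ 636.8 -426.6] z 0.0168 rect [ 636.9 -426.1] [61.8 62.9] 59.1
r3 mean [ 420.7 -418.3] z 0.0169 rect [ 420.8 -419.1] [63.2 61.9] 64.8
board mean [593.1  -3.8] z 0.0176 rect [602.9  -5.3] [129.8 209.7] 75.0
[0.7189732  0.02606097 0.01597252]
[ 0.68956659 -0.09666061  0.00078215]
[ 0.48524061 -0.0412903   0.00057207]
[ 0.51565175  0.08218754 -0.00149174]
top 788 [ 0.53730172 -0.0441048   0.06073859] [0.82974559 0.14938192 0.22248147]
0.06 105 [0.796 0.133 0.072] [ 0.639 -0.039  0.061] [0.829 0.149 0.08 ]
0.08 66 [0.802 0.139 0.084] [ 0.639 -0.036  0.08 ] [0.828
[... 416 characters left out ...]
0.011  0.2  ] [0.563 0.026 0.22 ]
side 1038 [ 0.53860531 -0.04676159  0.06009482] [0.8296118  0.14992694 0.21779949]
0.06 182 [0.787 0.127 0.07 ] [ 0.64  -0.044  0.06 ] [0.83 0.15 0.08]
0.08 151 [ 0.662 -0.005  0.089] [ 0.639 -0.043  0.08 ] [0.829 0.15  0.1  ]
0.1 112 [ 0.656 -0.01   0.107] [ 0.641 -0.044  0.1  ] [0.83 0.15 0.12]
0.12 73 [ 0.651 -0.04   0.133] [ 0.637 -0.047  0.12 ] [ 0.675 -0.007  0.14 ]
0.14 160 [ 0.643 -0.02   0.147] [ 0.559 -0.044  0.14 ] [0.674 0.001 0.16 ]
0.16 172 [ 0.583 -0.006  0.17 ] [ 0.545 -0.019  0.16 ] [0.626 0.011 0.18 ]
0.18 103 [0.559 0.001 0.189] [ 0.539 -0.008  0.18 ] [0.587 0.015 0.2  ]
0.2 85 [0.55  0.003 0.214] [ 0.541 -0.013  0.2  ] [0.564 0.024 0.218]
```

View pics/jig.png

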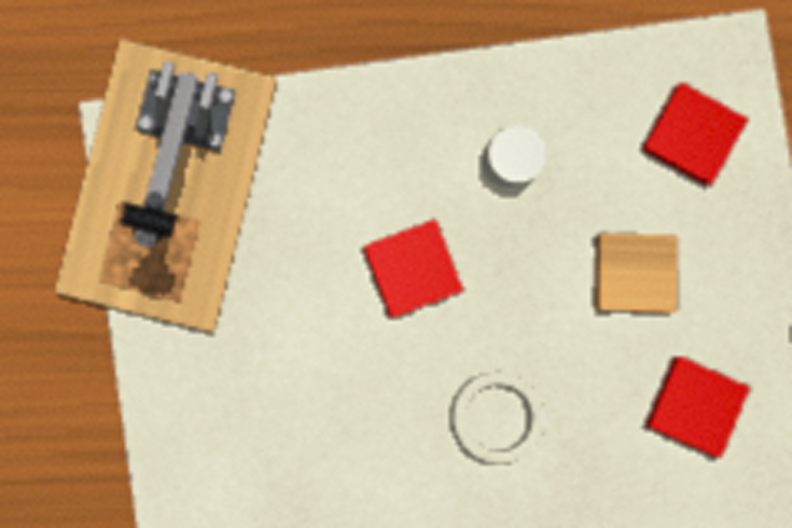

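The base choice holds: it is the only bare-beech plate among the reds, at crop (636,273). The jig yaw is -15°, which puts the seat near (0.550, 0.009) and the arm joint near 0.44. I'll add a planning helper that prints the deltas for me to type.

```bash
cat >> h.py <<'E'
def plan(*wps,n=35,start=None):
    """wps (x,y,z mm, yaw deg of tool x): prints turn and then shift in tool axes"""
    o=get_obs(); r=Ro.from_quat(o["eef_rot"]).as_matrix(); p=np.array(o["ee_pos"])*1000; yaw=np.degrees(np.arctan2(r[1,0],r[0,0]))
    for x,y,z,w in wps:
        d=(w-yaw+90)%180-90; yaw+=d; a=np.radians(yaw)
        e=np.array([x,y,z])-p; p=np.array([x,y,z],float)
        t=np.array([e[0]*np.cos(a)+e[1]*np.sin(a),e[0]*np.sin(a)-e[1]*np.cos(a),-e[2]]); L=int(np.ceil(np.linalg.norm(t)/n)) or 1
        print("rz",round(-np.radians(d),3),"shift",np.round(t,1),"=",L,"x",np.round(t/L,1))
E
python3 - <<'E'
from h import *
plan((551.8,8.4,300,75),(551.8,8.4,190.5,75))
E
```

```text
rz -0.091 shift [-495.9  471.8  -78.5] = 20 x [-24.8  23.6  -3.9]
rz -0.0 shift [  0.    0.  109.5] = 4 x [ 0.   0.  27.4]
```

```bash
python3 -m pendant '{"delta_pos":[[0,0,-40],[0,0,-38],[-25,24,0],[-27,25.5,0],[-27,26,0]],"delta_rot":[[0,0,-0.045],[0,0,-0.046],[0,0,0],[0,0,0],[0,0,0]],"claw":[0,0,0,0,0]}' 30
python3 -m pendant '{"delta_pos":[[-27,26,0],[-27,26,0],[-27,26,0],[-27,26,0],[-27,26,0]],"delta_rot":[[0,0,0],[0,0,0],[0,0,0],[0,0,0],[0,0,0]],"claw":[0,0,0,0,0]}'
python3 -m pendant '{"delta_pos":[[-27,26,0],[-27,26,0],[-27,26,0],[-27,26,0],[-27,26,0]],"delta_rot":[[0,0,0],[0,0,0],[0,0,0],[0,0,0],[0,0,0]],"claw":[0,0,0,0,0]}'
python3 -m pendant '{"delta_pos":[[-27,26,0],[-27,26,0],[-27,26,0],[-27,26,0],[-27,24,0]],"delta_rot":[[0,0,0],[0,0,0],[0,0,0],[0,0,0],[0,0,0]],"claw":[0,0,0,0,0]}'
python3 -m pendant '{"delta_pos":[[-13,5,0],[0,0,0]],"delta_rot":[[0,0,0],[0,0,0]],"claw":[0,0]}'
python3 - <<'E'
from h import *
o,r=st(); f=grab_frame("wrist"); save(f,"w1"); np.savez("w1.npz",**f)
print(f["T_tool_cam"]); P=cloud(f,o)
m=(P[...,2]>.18)&(P[...,2]<.24)&(np.hypot(P[...,0]-.55,P[...,1]-.008)<.06); q=P[m]; print(len(q),q.min(0),q.max(0),np.median(q,0))
k=f["color"].max(-1)<70; q=P[m&k]; print(len(q),cv2.minAreaRect((q[:,:2]*1000).astype(np.float32)),np.median(q,0))
plan((551.8,8.4,190.5,75))
E
```

```text
time_s: 0.52
ee_pos: [0.2771, 0.5135, 0.3007]
eef_rot: [0.793, 0.61, 0.0, -0.0]
contact_force: [-0.6, 0.1, -0.0]
finger_gap: 0.087
time_s: 0.93
ee_pos: [0.3681, 0.3481, 0.3002]
eef_rot: [0.793, 0.609, -0.0, -0.0]
contact_force: [0.8, 0.4, 0.1]
finger_gap: 0.0871
time_s: 1.35
ee_pos: [0.4587, 0.1842, 0.3004]
eef_rot: [0.793, 0.609, -0.0, -0.0]
contact_force: [1.0, 1.7, -0.2]
finger_gap: 0.0869
time_s: 1.77
ee_pos: [0.5476, 0.0206, 0.3003]
eef_rot: [0.793, 0.609, 0.0, -0.0]
contact_force: [0.3, -0.2, 0.1]
finger_gap: 0.0869
time_s: 1.93
ee_pos: [0.5488, 0.003, 0.3002]
eef_rot: [0.796, 0.605, -0.001, 0.001]
contact_force: [-0.3, -0.2, -0.4]
finger_gap: 0.0869
t 1.93 pos [0.5488 0.003  0.3002] x [ 0.267  0.964 -0.003] y [ 0.964 -0.267  0.   ] z [-0.001 -0.003 -1.   ] gap 0.0869 F [-0.3 -0.2 -0.4] q [-0.53  0.07  0.51  1.6  -0.03  1.48  1.28]
[[ 9.99999838e-01 -5.19047437e-04  2.33175403e-04  7.44936433e-04]
 [ 4.35215456e-04  9.61671384e-01  2.74204229e-01 -7.43482502e-02]
 [-3.66563115e-04 -2.74204083e-01  9.61671454e-01 -1.60771100e-01]
 [ 0.00000000e+00  0.00000000e+00  0.00000000e+00  1.00000000e+00]]
1398 [ 0.538325   -0.01049449  0.18001793] [0.58801127 0.02727443 0.21780636] [0.55247177 0.0077946  0.2130232 ]
893 ((555.8689575195312, 4.631305694580078), (31.77283477783203, 41.90864562988281), 29.340726852416992) [0.55253135 0.00839351 0.21502437]
rz -0.005 shift [  2.9   2.7 109.7] = 4 x [ 0.7  0.7 27.4]
```

View pics/w1.png

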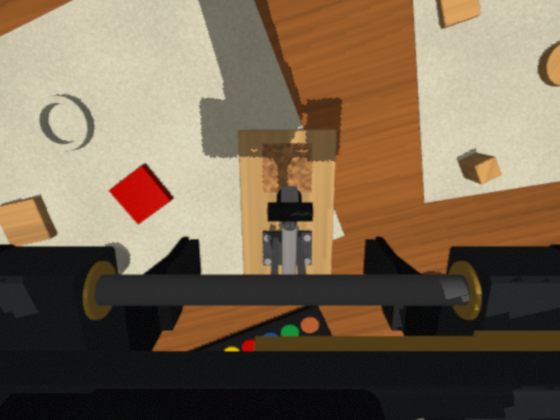

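The wrist view shows the crossbar grip at (290,211), square to the jaws, and the cork just in front of it at (287,168). The position agrees with my estimate, so I'll descend and pinch it.

```bash
python3 -m pendant '{"delta_pos":[[3,2.5,20],[0,0,30],[0,0,30],[0,0,29.5],[0,0,0]],"delta_rot":[[0,0,0],[0,0,0],[0,0,0],[0,0,0],[0,0,0]],"claw":[0,0,0,0,0]}' 30
python3 -m pendant '{"delta_pos":[[0,0,0],[0,0,0],[0,0,0],[0,0,0],[0,0,0]],"delta_rot":[[0,0,0],[0,0,0],[0,0,0],[0,0,0],[0,0,0]],"claw":[255,255,255,255,255]}' 30
python3 - <<'E'
from h import *
o,r=st()
c=np.array([656.1,-19.6,134.]);xs=np.array([.966,-.259,0]); g=np.array(o["ee_pos"])*1000+[0,0,19]
d=g-c; h=d@xs; print("h",h,"z",d[2],"rad",np.hypot(h,d[2]), "lateral",d@[.259,.966,0]); ph=np.arctan2(d[2],-h); print("joint",ph-.168)
R=131.8; w=[]
for a in np.linspace(ph,1.52+.168,13): w.append((R*np.cos(ph)-R*np.cos(a),R*np.sin(a)-R*np.sin(ph)))
w=np.diff(np.array(w),axis=0); print(np.round(w,1).tolist())
E
```

```text
time_s: 2.4
ee_pos: [0.5472, 0.0132, 0.185]
eef_rot: [0.792, 0.61, -0.005, -0.003]
contact_force: [-0.7, 1.0, -0.4]
finger_gap: 0.0868
time_s: 2.82
ee_pos: [0.5526, 0.0111, 0.1926]
eef_rot: [0.793, 0.609, 0.001, 0.001]
contact_force: [-0.2, 0.3, 0.4]
finger_gap: 0.0614
t 2.82 pos [0.5526 0.0111 0.1926] x [0.259 0.966 0.001] y [ 0.966 -0.259  0.002] z [ 0.003  0.001 -1.   ] gap 0.0614 F [-0.2  0.3  0.4] q [-0.53  0.13  0.5   1.76 -0.07  1.27  1.3 ]
h -107.89291327768565 z 77.63776220279672 rad 132.9229207300389 lateral 2.8451640236936573
joint 0.45574748806595955
[[7.2, 9.2], [8.0, 8.5], [8.7, 7.8], [9.4, 6.9], [10.0, 6.1], [10.5, 5.2], [10.9, 4.2], [11.2, 3.3], [11.5, 2.2], [11.6, 1.2], [11.7, 0.2], [11.7, -0.9]]
```

```bash
python3 -m pendant '{"delta_pos":[[0,0,0],[0,0,0],[0,0,0],[0,0,0],[0,0,0]],"delta_rot":[[0,0,0],[0,0,0],[0,0,0],[0,0,0],[0,0,0]],"claw":[255,255,255,255,255]}' 30
python3 -m pendant '{"delta_pos":[[0,0,0],[0,0,0],[0,0,0]],"delta_rot":[[0,0,0],[0,0,0],[0,0,0]],"claw":[255,255,255]}' 30
python3 -m pendant '{"delta_pos":[[0,7.2,-9.2],[0,8,-8.5],[0,8.7,-7.8],[0,9.4,-6.9],[0,0,0]],"delta_rot":[[0,0,0],[0,0,0],[0,0,0],[0,0,0],[0,0,0]],"claw":[255,255,255,255,255]}'
python3 - <<'E'
from h import *
st()
E
```

```text
time_s: 3.23
ee_pos: [0.5512, 0.0087, 0.1912]
eef_rot: [0.794, 0.608, -0.001, 0.001]
contact_force: [-2.0, -5.1, 2.0]
finger_gap: 0.0358
time_s: 3.48
ee_pos: [0.5512, 0.0086, 0.1911]
eef_rot: [0.794, 0.608, -0.001, 0.001]
contact_force: [-2.4, -4.7, 2.3]
finger_gap: 0.0355
time_s: 3.9
ee_pos: [0.5827, 0.0001, 0.2235]
eef_rot: [0.794, 0.608, -0.002, -0.001]
contact_force: [-4.7, -3.4, 4.3]
finger_gap: 0.0356
t 3.9 pos [5.827e-01 1.000e-04 2.235e-01] x [ 0.261  0.965 -0.003] y [ 0.965 -0.261 -0.004] z [-0.005 -0.002 -1.   ] gap 0.0356 F [-4.7 -3.4  4.3] q [-0.5   0.19  0.52  1.64 -0.09  1.34  1.34]
```

Gripped, and the arm is following. I'll continue up to about 1.52.

```bash
python3 -m pendant '{"delta_pos":[[0,10,-6.1],[0,10.5,-5.2],[0,10.9,-4.2],[0,11.2,-3.3],[0,11.5,-2.2]],"delta_rot":[[0,0,0],[0,0,0],[0,0,0],[0,0,0],[0,0,0]],"claw":[255,255,255,255,255]}'
python3 -m pendant '{"delta_pos":[[0,11.6,-1.2],[0,11.7,-0.2],[0,11.7,0.9],[0,0,0],[0,0,0]],"delta_rot":[[0,0,0],[0,0,0],[0,0,0],[0,0,0],[0,0,0]],"claw":[255,255,255,255,255]}'
python3 -m pendant '{"delta_pos":[[0,0,0],[0,0,0],[0,0,0],[0,0,0],[0,0,0]],"delta_rot":[[0,0,0],[0,0,0],[0,0,0],[0,0,0],[0,0,0]],"claw":[0,0,0,0,0]}'
python3 - <<'E'
from h import *
st()
E
```

```text
time_s: 4.32
ee_pos: [0.6341, -0.0139, 0.2449]
eef_rot: [0.794, 0.608, -0.003, -0.001]
contact_force: [-7.2, -4.0, 4.7]
finger_gap: 0.0354
time_s: 4.73
ee_pos: [0.6712, -0.0239, 0.2463]
eef_rot: [0.794, 0.608, 0.0, 0.002]
contact_force: [0.7, -5.1, 5.0]
finger_gap: 0.0356
time_s: 5.15
ee_pos: [0.6698, -0.0197, 0.2445]
eef_rot: [0.793, 0.609, 0.0, -0.001]
contact_force: [-1.3, 0.2, -0.2]
finger_gap: 0.0614
t 5.15 pos [ 0.6698 -0.0197  0.2445] x [0.258 0.966 0.001] y [ 0.966 -0.258 -0.001] z [-0.001  0.001 -1.   ] gap 0.0614 F [-1.3  0.2 -0.2] q [-0.4   0.38  0.53  1.38 -0.19  1.43  1.43]
```

```bash
python3 -m pendant '{"delta_pos":[[0,0,0],[0,0,-20],[0,0,-30],[0,0,-30],[0,0,0]],"delta_rot":[[0,0,0],[0,0,0],[0,0,0],[0,0,0],[0,0,0]],"claw":[0,0,0,0,0]}'
python3 - <<'E'
from h import *
st(); plan((526.4,-374.8,160,88.4),(526.4,-374.8,4,88.4))
f=grab_frame("top"); save(f,"top1",(220,120,340,240),5); np.savez("top1.npz",**f)
E
```

```text
time_s: 5.57
ee_pos: [0.6721, -0.021, 0.3319]
eef_rot: [0.793, 0.609, 0.004, 0.003]
contact_force: [0.2, -1.5, 0.5]
finger_gap: 0.0857
t 5.57 pos [ 0.6721 -0.021   0.3319] x [0.258 0.966 0.003] y [ 0.966 -0.258  0.01 ] z [ 0.01  0.   -1.  ] gap 0.0857 F [ 0.2 -1.5  0.5] q [-0.39  0.36  0.54  1.23 -0.19  1.58  1.43]
rz -0.233 shift [-357.8 -135.8  171.9] = 12 x [-29.8 -11.3  14.3]
rz -0.0 shift [  0.   0. 156.] = 5 x [ 0.   0.  31.2]
```

View pics/top1.png

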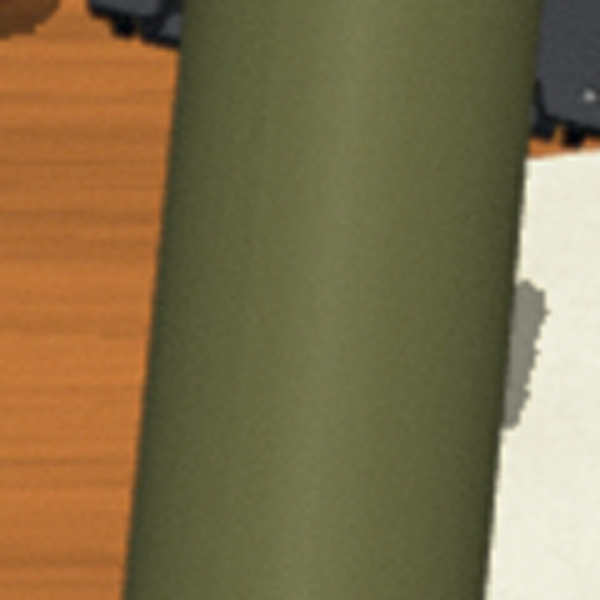

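The robot arm hides the jig in this picture, so I'll look again from the base side.

```bash
python3 -m pendant '{"delta_pos":[[0,0,0],[0,0,0],[-30,-11,0],[-30,-11,0],[-30,-11,0]],"delta_rot":[[0,0,-0.117],[0,0,-0.116],[0,0,0],[0,0,0],[0,0,0]],"claw":[0,0,0,0,0]}'
python3 -m pendant '{"delta_pos":[[-30,-11,20],[-30,-11,30],[-30,-11,30],[-30,-11,30],[-30,-11,30]],"delta_rot":[[0,0,0],[0,0,0],[0,0,0],[0,0,0],[0,0,0]],"claw":[0,0,0,0,0]}'
python3 -m pendant '{"delta_pos":[[-30,-11,30],[-30,-11,0],[-29,-11,0],[-29,-11,0],[0,0,0]],"delta_rot":[[0,0,0],[0,0,0],[0,0,0],[0,0,0],[0,0,0]],"claw":[0,0,0,0,0]}'
cat > jig.py <<'E'
from h import *
f=grab_frame("top"); P=cloud(f); np.savez("top1.npz",**f)
m=(abs(P[...,0]-.6)<.2)&(abs(P[...,1])<.15)&(abs(P[...,2]-.018)<.006)
n,l,s,c=cv2.connectedComponentsWithStats(m.astype(np.uint8)); k=1+np.argmax(s[1:,4])
rc=cv2.minAreaRect((P[l==k][:,:2]*1000).astype(np.float32)); print("board",rc)
cork=(l==k)&(f["color"].sum(-1)<0.75*np.median(f["color"][l==k].sum(-1)))
q=(P[cork]*1000).astype(np.float32); print(len(q))
m=np.zeros(cork.shape,np.uint8); m[cork]=1; m=cv2.morphologyEx(m,cv2.MORPH_OPEN,np.ones((3,3)))
n,l,s,c=cv2.connectedComponentsWithStats(m)
for k in range(1,n):
    if s[k,4]>150: q=P[l==k][:,:2]*1000; print("dark",s[k,4],cv2.minAreaRect(q.astype(np.float32)),q.mean(0))
save(f,"jig2",(220,120,340,240),5)
E
python3 - <<'E'
import jig
from h import *
o,r=st(); f=grab_frame("wrist"); P=cloud(f,o); save(f,"w2")
m=(abs(P[...,2]-.018)<.004)&(np.hypot(P[...,0]-.526,P[...,1]+.375)<.06); q=P[m][:,:2]*1000; print("base",cv2.minAreaRect(q.astype(np.float32)),q.mean(0))
plan((526.4,-374.8,4,88.4))
E
```

```text
time_s: 6.03
ee_pos: [0.6336, -0.1099, 0.3235]
eef_rot: [0.716, 0.698, -0.001, -0.001]
contact_force: [0.4, -0.2, 1.1]
finger_gap: 0.0872
time_s: 6.45
ee_pos: [0.5762, -0.2529, 0.1888]
eef_rot: [0.717, 0.697, 0.0, -0.0]
contact_force: [1.2, 0.3, -0.4]
finger_gap: 0.0869
time_s: 6.87
ee_pos: [0.5248, -0.3752, 0.1615]
eef_rot: [0.721, 0.693, -0.003, 0.0]
contact_force: [-1.1, -0.8, -0.4]
finger_gap: 0.0871
board ((603.107421875, -5.530906677246094), (129.65016174316406, 210.1022186279297), 75.02555084228516)
369
t 6.92 pos [ 0.527  -0.3717  0.1615] x [ 0.036  0.999 -0.002] y [ 0.999 -0.036 -0.002] z [-0.002 -0.002 -1.   ] gap 0.0869 F [-0.1  0.1 -0.2] q [ 0.08  0.39  0.64  1.56 -0.24  1.27  2.28]
base ((529.2003784179688, -375.97564697265625), (61.915462493896484, 61.88530349731445), 87.19786834716797) [ 528.24458107 -375.87991496]
rz -0.005 shift [ -6.1  -2.4 157.4] = 5 x [-1.2 -0.5 31.5]
```

View pics/w2.png

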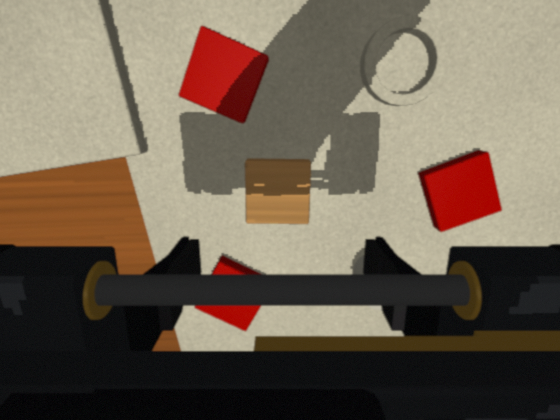

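View pics/jig2.png

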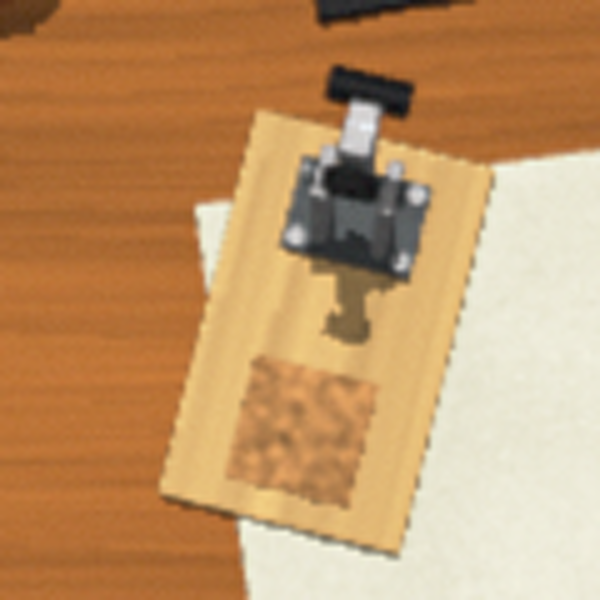

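The hold-down arm is upright and the cork is clear, with its centre at crop (303,431). In the wrist view the base is at (278,191), square to the jaws and between them. Next I'll descend and grasp it.

```bash
python3 -m pendant '{"delta_pos":[[-5,0,25],[0,0,33],[0,0,33],[0,0,33],[0,0,25]],"delta_rot":[[0,0,0],[0,0,0],[0,0,0],[0,0,0],[0,0,0]],"claw":[0,0,0,0,0]}' 40
python3 -m pendant '{"delta_pos":[[0,0,7],[0,0,0],[0,0,0],[0,0,0]],"delta_rot":[[0,0,0],[0,0,0],[0,0,0],[0,0,0]],"claw":[0,0,0,0]}' 40
python3 - <<'E'
from h import *
st(); plan((527.5,-375.4,4,88))
f=dict(np.load("top1.npz")); K=f["K"]; u,v=303/5+220,431/5+120
ray=f["R"].T@np.array([(u-K[0,2])/K[0,0],(v-K[1,2])/K[1,1],1]); c=-f["R"].T@f["t"]; print("cork",c+ray*(.021-c[2])/ray[2])
E
```

```text
time_s: 7.38
ee_pos: [0.5306, -0.3688, 0.0099]
eef_rot: [0.716, 0.698, 0.0, -0.002]
contact_force: [0.2, 0.6, -0.7]
finger_gap: 0.0867
time_s: 7.72
ee_pos: [0.5321, -0.373, 0.0084]
eef_rot: [0.717, 0.697, 0.001, 0.002]
contact_force: [0.2, -0.2, -0.5]
finger_gap: 0.0871
t 7.72 pos [ 0.5321 -0.373   0.0084] x [ 0.028  1.    -0.001] y [ 1.    -0.028  0.003] z [ 0.003 -0.002 -1.   ] gap 0.0871 F [ 0.2 -0.2 -0.5] q [ 0.13  0.55  0.57  1.68 -0.34  1.    2.36]
rz 0.007 shift [-2.6 -4.6  4.4] = 1 x [-2.6 -4.6  4.4]
cork [0.54870459 0.00656745 0.021     ]
```

```bash
python3 -m pendant '{"delta_pos":[[-2.5,-4.5,4],[0,0,0],[0,0,0],[0,0,0],[0,0,0]],"delta_rot":[[0,0,0],[0,0,0],[0,0,0],[0,0,0],[0,0,0]],"claw":[0,255,255,255,255]}' 40
python3 -m pendant '{"delta_pos":[[0,0,0],[0,0,0],[0,0,0],[0,0,0],[0,0,0]],"delta_rot":[[0,0,0],[0,0,0],[0,0,0],[0,0,0],[0,0,0]],"claw":[255,255,255,255,255]}' 40
python3 - <<'E'
from h import *
st(); plan((527,-376,200,88),(549.4,7.8,200,75),(549.4,7.8,26,75))
E
```

```text
time_s: 8.13
ee_pos: [0.5262, -0.3749, 0.0027]
eef_rot: [0.717, 0.697, 0.0, 0.0]
contact_force: [-0.6, 0.0, 0.0]
finger_gap: 0.0681
time_s: 8.55
ee_pos: [0.5261, -0.3749, 0.0026]
eef_rot: [0.717, 0.697, 0.0, 0.0]
contact_force: [0.2, -0.4, 1.9]
finger_gap: 0.0611
t 8.55 pos [ 0.5261 -0.3749  0.0026] x [ 0.029  1.    -0.   ] y [ 1.    -0.029  0.   ] z [ 0. -0. -1.] gap 0.0611 F [ 0.2 -0.4  1.9] q [ 0.14  0.55  0.57  1.69 -0.35  1.    2.37]
rz 0.006 shift [  -1.     0.9 -197.4] = 6 x [ -0.2   0.2 -32.9]
rz 0.227 shift [376.5 -77.7  -0. ] = 11 x [34.2 -7.1 -0. ]
rz -0.0 shift [  0.   0. 174.] = 5 x [ 0.   0.  34.8]
```

```bash
python3 -m pendant '{"delta_pos":[[0,0,-20],[0,0,-33],[0,0,-33],[0,0,-33],[0,0,-33]],"delta_rot":[[0,0,0],[0,0,0],[0,0,0],[0,0,0],[0,0,0]],"claw":[255,255,255,255,255]}'
python3 -m pendant '{"delta_pos":[[0,0,-30],[0,0,0],[34,-7,0],[34,-7,0],[34,-7,0]],"delta_rot":[[0,0,0.114],[0,0,0.114],[0,0,0],[0,0,0],[0,0,0]],"claw":[255,255,255,255,255]}'
python3 -m pendant '{"delta_pos":[[34,-7,0],[34,-7,0],[34,-7,0],[34,-7,0],[34,-7,0]],"delta_rot":[[0,0,0],[0,0,0],[0,0,0],[0,0,0],[0,0,0]],"claw":[255,255,255,255,255]}'
python3 -m pendant '{"delta_pos":[[34,-7,0],[34,-7,0],[34,-7,0],[0,0,0],[0,0,0]],"delta_rot":[[0,0,0],[0,0,0],[0,0,0],[0,0,0],[0,0,0]],"claw":[255,255,255,255,255]}'
python3 - <<'E'
from h import *
st(); plan((549.0,7.8,60,75))
E
```

```text
time_s: 8.97
ee_pos: [0.5254, -0.3746, 0.1554]
eef_rot: [0.717, 0.697, -0.0, -0.0]
contact_force: [0.8, -0.7, -0.3]
finger_gap: 0.062
time_s: 9.38
ee_pos: [0.531, -0.2701, 0.184]
eef_rot: [0.792, 0.61, -0.0, -0.0]
contact_force: [0.4, 0.5, -0.4]
finger_gap: 0.0618
time_s: 9.8
ee_pos: [0.5404, -0.0958, 0.1842]
eef_rot: [0.792, 0.611, 0.0, -0.0]
contact_force: [0.6, 0.2, -1.2]
finger_gap: 0.0613
time_s: 10.22
ee_pos: [0.5461, 0.0093, 0.1839]
eef_rot: [0.79, 0.613, -0.0, -0.0]
contact_force: [-0.4, -0.4, -0.9]
finger_gap: 0.0614
t 10.22 pos [0.5461 0.0093 0.1839] x [0.249 0.969 0.   ] y [ 0.969 -0.249 -0.001] z [-0.001  0.    -1.   ] gap 0.0614 F [-0.4 -0.4 -0.9] q [-0.5   0.13  0.48  1.78 -0.06  1.25  1.31]
rz 0.01 shift [ -0.7   3.2 123.9] = 4 x [-0.2  0.8 31. ]
```

```bash
python3 -m pendant '{"delta_pos":[[0,3,24],[0,0,33],[0,0,33],[0,0,33],[0,0,0]],"delta_rot":[[0,0,0],[0,0,0],[0,0,0],[0,0,0],[0,0,0]],"claw":[255,255,255,255,255]}'
python3 -m pendant '{"delta_pos":[[0,0,10],[0,0,10],[0,0,0],[0,0,0],[0,0,0]],"delta_rot":[[0,0,0],[0,0,0],[0,0,0],[0,0,0],[0,0,0]],"claw":[255,255,255,255,255]}'
python3 - <<'E'
from h import *
st(); plan((549.0,7.8,24.6,75))
E
```

```text
time_s: 10.63
ee_pos: [0.5438, 0.0035, 0.0552]
eef_rot: [0.793, 0.61, -0.005, -0.002]
contact_force: [-1.8, 0.1, -0.7]
finger_gap: 0.0615
time_s: 11.05
ee_pos: [0.5504, 0.0056, 0.0427]
eef_rot: [0.792, 0.611, 0.001, 0.001]
contact_force: [-0.3, -0.6, -0.8]
finger_gap: 0.0616
t 11.05 pos [0.5504 0.0056 0.0427] x [0.254 0.967 0.001] y [ 0.967 -0.254  0.002] z [ 0.002  0.    -1.   ] gap 0.0616 F [-0.3 -0.6 -0.8] q [-0.46  0.29  0.46  1.91 -0.15  0.97  1.38]
rz 0.005 shift [ 1.7 -1.9 18.1] = 1 x [ 1.7 -1.9 18.1]
```

```bash
python3 -m pendant '{"delta_pos":[[1.7,-1.9,5],[0,0,5],[0,0,4],[0,0,3.5],[0,0,0]],"delta_rot":[[0,0,0],[0,0,0],[0,0,0],[0,0,0],[0,0,0]],"claw":[255,255,255,255,255]}'
python3 -m pendant '{"delta_pos":[[0,0,0],[0,0,0]],"delta_rot":[[0,0,0],[0,0,0]],"claw":[255,255]}'
python3 - <<'E'
from h import *
st(); plan((549.0,7.8,24.6,75))
E
```

```text
time_s: 11.47
ee_pos: [0.5477, 0.0078, 0.0235]
eef_rot: [0.792, 0.611, -0.0, -0.0]
contact_force: [-0.6, -0.3, -0.1]
finger_gap: 0.0616
time_s: 11.63
ee_pos: [0.5478, 0.0078, 0.0236]
eef_rot: [0.792, 0.611, -0.0, -0.0]
contact_force: [0.1, -0.1, -0.8]
finger_gap: 0.0617
t 11.63 pos [0.5478 0.0078 0.0236] x [ 0.254  0.967 -0.   ] y [ 0.967 -0.254 -0.   ] z [-0. -0. -1.] gap 0.0617 F [ 0.1 -0.1 -0.8] q [-0.46  0.31  0.46  1.93 -0.17  0.94  1.39]
rz 0.005 shift [ 0.3  1.1 -1. ] = 1 x [ 0.3  1.1 -1. ]
```

```bash
python3 -m pendant '{"delta_pos":[[0,0,0],[0,0,0],[0,0,0],[0,0,0],[0,0,0]],"delta_rot":[[0,0,0],[0,0,0],[0,0,0],[0,0,0],[0,0,0]],"claw":[0,0,0,0,0]}'
python3 -m pendant '{"delta_pos":[[0,0,0],[0,0,-20],[0,0,-33],[0,0,-33],[0,0,-33]],"delta_rot":[[0,0,0],[0,0,0],[0,0,0],[0,0,0],[0,0,0]],"claw":[0,0,0,0,0]}'
python3 - <<'E'
from h import *
st(); plan((516.3,380.4,120,75))
E
```

```text
time_s: 12.05
ee_pos: [0.548, 0.0078, 0.0239]
eef_rot: [0.792, 0.611, 0.0, 0.0]
contact_force: [-0.2, -0.9, 0.8]
finger_gap: 0.0841
time_s: 12.47
ee_pos: [0.5475, 0.0076, 0.144]
eef_rot: [0.792, 0.611, -0.0, -0.0]
contact_force: [0.7, 0.4, 0.0]
finger_gap: 0.087
t 12.47 pos [0.5475 0.0076 0.144 ] x [ 0.254  0.967 -0.   ] y [ 0.967 -0.254 -0.001] z [-0.001 -0.    -1.   ] gap 0.087 F [0.7 0.4 0. ] q [-0.5   0.16  0.48  1.82 -0.08  1.17  1.32]
rz 0.005 shift [ 352.  -126.6   24. ] = 11 x [ 32.  -11.5   2.2]
```

```bash
python3 -m pendant '{"delta_pos":[[15,-6,0],[32,-11.5,0],[32,-11.5,0],[32,-11.5,0],[32,-11.5,0]],"delta_rot":[[0,0,0],[0,0,0],[0,0,0],[0,0,0],[0,0,0]],"claw":[0,0,0,0,0]}' 30
python3 -m pendant '{"delta_pos":[[32,-11.5,0],[32,-11.5,0],[32,-11.5,0],[32,-11.5,0],[32,-11.5,0]],"delta_rot":[[0,0,0],[0,0,0],[0,0,0],[0,0,0],[0,0,0]],"claw":[0,0,0,0,0]}'
python3 -m pendant '{"delta_pos":[[32,-11.5,20],[17,-6,0],[0,0,0],[0,0,0]],"delta_rot":[[0,0,0],[0,0,0],[0,0,0],[0,0,0]],"claw":[0,0,0,0]}'
cat > stack.py <<'E'
from h import *
def stack(h,half,seat=(.5494,.0078)):
    "centre of the top face at world height h near the seat"
    f=grab_frame("top"); np.savez("top2.npz",**f); P=cloud(f)
    m=(np.hypot(P[...,0]-seat[0],P[...,1]-seat[1])<.06)&(abs(P[...,2]-h)<.006)
    q=P[m][:,:2]*1000; print("stack top z",np.median(P[m][:,2]),"mean",q.mean(0),"rect",cv2.minAreaRect(q.astype(np.float32)))
    m=(np.hypot(P[...,0]-seat[0],P[...,1]-seat[1])<.06)&(P[...,2]>h-.006); print("npix",m.sum())
    return f
def wri(h,x,y,rad):
    o,r=st(); f=grab_frame("wrist"); P=cloud(f,o)
    m=(abs(P[...,2]-h)<.005)&(np.hypot(P[...,0]-x/1000,P[...,1]-y/1000)<rad/1000)
    q=P[m][:,:2]*1000; print("wrist",len(q),q.mean(0),cv2.minAreaRect(q.astype(np.float32)))
    return f
E
python3 - <<'E'
from stack import *
stack(.039,31); f=wri(.016,516,380,45); plan((516.3,380.4,4,75))
E
```

```text
time_s: 12.88
ee_pos: [0.5337, 0.1608, 0.1432]
eef_rot: [0.792, 0.611, 0.0, -0.0]
contact_force: [0.9, 0.6, -0.0]
finger_gap: 0.0872
time_s: 13.3
ee_pos: [0.5186, 0.3303, 0.1429]
eef_rot: [0.792, 0.611, 0.0, -0.0]
contact_force: [0.5, 0.1, 0.0]
finger_gap: 0.0867
time_s: 13.63
ee_pos: [0.514, 0.3809, 0.1225]
eef_rot: [0.791, 0.612, -0.001, 0.0]
contact_force: [-0.4, -0.3, -0.2]
finger_gap: 0.0873
stack top z 0.03819493597336102 mean [547.55187519   7.66838126] rect ((547.9595947265625, 7.618053436279297), (61.420108795166016, 61.85995864868164), 75.03702545166016)
npix 577
t 13.68 pos [0.5151 0.3792 0.123 ] x [ 0.255  0.967 -0.001] y [ 0.967 -0.255  0.001] z [ 0.    -0.002 -1.   ] gap 0.0871 F [ 0.1 -0.5  0.5] q [-0.88  0.36  0.26  1.61 -0.1   1.18  0.71]
wrist 3015 [518.3161049  381.62127914] ((518.9632568359375, 381.6640319824219), (52.52509307861328, 52.914058685302734), 74.15485382080078)
rz 0.003 shift [2.100e+00 1.000e-01 1.194e+02] = 4 x [ 0.5  0.  29.8]
```

```bash
python3 -m pendant '{"delta_pos":[[1,1,25],[0,0,33],[0,0,33],[0,0,18],[0,0,0]],"delta_rot":[[0,0,0],[0,0,0],[0,0,0],[0,0,0],[0,0,0]],"claw":[0,0,0,0,0]}' 30
python3 -m pendant '{"delta_pos":[[0,0,0],[0,0,0],[0,0,0]],"delta_rot":[[0,0,0],[0,0,0],[0,0,0]],"claw":[0,0,0]}'
python3 - <<'E'
from h import *
st(); plan((516.3,380.4,4,75))
E
```

```text
time_s: 14.15
ee_pos: [0.5139, 0.3766, 0.0097]
eef_rot: [0.793, 0.61, -0.004, 0.001]
contact_force: [-0.2, -0.7, -0.3]
finger_gap: 0.0875
time_s: 14.4
ee_pos: [0.5177, 0.3817, 0.0166]
eef_rot: [0.792, 0.61, 0.002, 0.0]
contact_force: [0.9, 0.4, -0.5]
finger_gap: 0.087
t 14.4 pos [0.5177 0.3817 0.0166] x [0.255 0.967 0.003] y [ 0.967 -0.255  0.003] z [ 0.003  0.003 -1.   ] gap 0.087 F [ 0.9  0.4 -0.5] q [-0.87  0.48  0.24  1.69 -0.13  0.99  0.73]
rz 0.004 shift [-1.6 -1.  12.6] = 1 x [-1.6 -1.  12.6]
```

```bash
python3 -m pendant '{"delta_pos":[[-1.6,-1,7],[0,0,5.5],[0,0,0],[0,0,0],[0,0,0]],"delta_rot":[[0,0,0],[0,0,0],[0,0,0],[0,0,0],[0,0,0]],"claw":[0,0,0,255,255]}' 30
python3 -m pendant '{"delta_pos":[[0,0,0],[0,0,0],[0,0,0],[0,0,0],[0,0,0]],"delta_rot":[[0,0,0],[0,0,0],[0,0,0],[0,0,0],[0,0,0]],"claw":[255,255,255,255,255]}'
python3 -m pendant '{"delta_pos":[[0,0,0],[0,0,0],[0,0,0]],"delta_rot":[[0,0,0],[0,0,0],[0,0,0]],"claw":[255,255,255]}'
python3 - <<'E'
from h import *
st(); plan((516.3,380.4,170,75),(548.3,7.7,170,75))
E
```

```text
time_s: 14.82
ee_pos: [0.5143, 0.38, 0.0014]
eef_rot: [0.792, 0.611, -0.0, -0.0]
contact_force: [-0.5, 0.1, -0.5]
finger_gap: 0.0799
time_s: 15.23
ee_pos: [0.5144, 0.38, 0.0015]
eef_rot: [0.792, 0.611, 0.0, -0.0]
contact_force: [0.1, 0.4, -0.6]
finger_gap: 0.0532
time_s: 15.48
ee_pos: [0.5144, 0.38, 0.0015]
eef_rot: [0.792, 0.611, 0.0, -0.0]
contact_force: [-0.2, -0.6, -0.5]
finger_gap: 0.0529
t 15.48 pos [0.5144 0.38   0.0015] x [0.254 0.967 0.   ] y [ 0.967 -0.254  0.   ] z [ 0.  0. -1.] gap 0.0529 F [-0.2 -0.6 -0.5] q [-0.86  0.49  0.23  1.7  -0.13  0.96  0.73]
rz 0.005 shift [   0.8    1.7 -168.5] = 5 x [  0.2   0.3 -33.7]
rz -0.0 shift [-351.7  127.4   -0. ] = 11 x [-32.   11.6  -0. ]
```

```bash
python3 -m pendant '{"delta_pos":[[0,0,-20],[0,0,-33],[0,0,-33],[0,0,-33],[0,0,-33]],"delta_rot":[[0,0,0],[0,0,0],[0,0,0],[0,0,0],[0,0,0]],"claw":[255,255,255,255,255]}'
python3 -m pendant '{"delta_pos":[[-15,5,0],[-32,11.5,0],[-32,11.5,0],[-32,11.5,0],[-32,11.5,0]],"delta_rot":[[0,0,0],[0,0,0],[0,0,0],[0,0,0],[0,0,0]],"claw":[255,255,255,255,255]}'
python3 -m pendant '{"delta_pos":[[-32,11.5,0],[-32,11.5,0],[-32,11.5,0],[-32,11.5,0],[-32,11.5,0]],"delta_rot":[[0,0,0],[0,0,0],[0,0,0],[0,0,0],[0,0,0]],"claw":[255,255,255,255,255]}'
python3 -m pendant '{"delta_pos":[[-32,11.5,15],[-17,6,30],[0,0,30],[0,0,0],[0,0,0]],"delta_rot":[[0,0,0],[0,0,0],[0,0,0],[0,0,0],[0,0,0]],"claw":[255,255,255,255,255]}'
python3 -m pendant '{"delta_pos":[[0,0,0],[0,0,0]],"delta_rot":[[0,0,0],[0,0,0]],"claw":[255,255]}'
python3 - <<'E'
from h import *
st(); plan((546.6,7.9,50,75))
E
```

```text
time_s: 15.9
ee_pos: [0.5141, 0.3796, 0.1548]
eef_rot: [0.792, 0.611, -0.0, 0.0]
contact_force: [1.2, -0.5, -0.2]
finger_gap: 0.0533
time_s: 16.32
ee_pos: [0.5271, 0.2269, 0.1532]
eef_rot: [0.792, 0.611, 0.0, 0.0]
contact_force: [0.4, 0.3, 0.4]
finger_gap: 0.0533
time_s: 16.73
ee_pos: [0.542, 0.0575, 0.1533]
eef_rot: [0.792, 0.611, 0.0, -0.0]
contact_force: [-0.3, -0.1, -0.5]
finger_gap: 0.053
time_s: 17.15
ee_pos: [0.5453, 0.0075, 0.0772]
eef_rot: [0.792, 0.611, -0.002, -0.001]
contact_force: [0.6, 0.5, 0.0]
finger_gap: 0.053
time_s: 17.32
ee_pos: [0.5483, 0.0087, 0.0803]
eef_rot: [0.791, 0.612, 0.002, 0.001]
contact_force: [0.6, -0.6, -0.3]
finger_gap: 0.0534
t 17.32 pos [0.5483 0.0087 0.0803] x [0.252 0.968 0.002] y [ 0.968 -0.252  0.003] z [ 0.003  0.001 -1.   ] gap 0.0534 F [ 0.6 -0.6 -0.3] q [-0.49  0.23  0.48  1.89 -0.12  1.04  1.36]
rz 0.007 shift [-1.2 -1.4 30.3] = 1 x [-1.2 -1.4 30.3]
```

```bash
python3 -m pendant '{"delta_pos":[[-1.2,-0.7,10],[0,0,10],[0,0,8],[0,0,5],[0,0,3]],"delta_rot":[[0,0,0],[0,0,0],[0,0,0],[0,0,0],[0,0,0]],"claw":[255,255,255,255,255]}'
python3 -m pendant '{"delta_pos":[[0,0,0],[0,0,0],[0,0,0],[0,0,0]],"delta_rot":[[0,0,0],[0,0,0],[0,0,0],[0,0,0]],"claw":[255,255,255,255]}'
python3 - <<'E'
from h import *
st(); plan((546.6,7.9,41.5,75))
E
```

```text
time_s: 17.73
ee_pos: [0.545, 0.0065, 0.041]
eef_rot: [0.792, 0.611, -0.001, -0.0]
contact_force: [0.2, -0.8, 0.5]
finger_gap: 0.0533
time_s: 18.07
ee_pos: [0.5462, 0.0065, 0.0428]
eef_rot: [0.792, 0.611, 0.0, 0.0]
contact_force: [-0.8, 0.3, 0.3]
finger_gap: 0.0531
t 18.07 pos [0.5462 0.0065 0.0428] x [0.254 0.967 0.   ] y [ 0.967 -0.254  0.001] z [ 0.001  0.    -1.   ] gap 0.0531 F [-0.8  0.3  0.3] q [-0.47  0.28  0.47  1.92 -0.15  0.97  1.38]
rz 0.005 shift [1.5 0.  1.3] = 1 x [1.5 0.  1.3]
```

Next: a final nudge, release, and then on to the column at (616.4, 254.9), whose sides lie at 13.4° and 103.4°.

```bash
python3 -m pendant '{"delta_pos":[[1.3,0,1.3],[0,0,0],[0,0,0],[0,0,0],[0,0,0]],"delta_rot":[[0,0,0],[0,0,0],[0,0,0],[0,0,0],[0,0,0]],"claw":[255,255,255,255,0]}'
python3 -m pendant '{"delta_pos":[[0,0,0],[0,0,0],[0,0,0],[0,0,0],[0,0,0]],"delta_rot":[[0,0,0],[0,0,0],[0,0,0],[0,0,0],[0,0,0]],"claw":[0,0,0,0,0]}'
python3 -m pendant '{"delta_pos":[[0,0,0],[0,0,-15],[0,0,-33],[0,0,-33],[0,0,-33]],"delta_rot":[[0,0,0],[0,0,0],[0,0,0],[0,0,0],[0,0,0]],"claw":[0,0,0,0,0]}'
python3 - <<'E'
from h import *
st(); plan((616.4,254.9,150,103.4)); plan((616.4,254.9,150,75));plan((616.4,254.9,150,13.4))
E
```

```text
time_s: 18.48
ee_pos: [0.5462, 0.0077, 0.0411]
eef_rot: [0.792, 0.611, 0.0, 0.0]
contact_force: [-0.2, -0.5, 0.2]
finger_gap: 0.0558
time_s: 18.9
ee_pos: [0.5462, 0.0077, 0.0411]
eef_rot: [0.792, 0.611, 0.0, 0.0]
contact_force: [-0.6, 0.0, 0.3]
finger_gap: 0.0836
time_s: 19.32
ee_pos: [0.5456, 0.0075, 0.1561]
eef_rot: [0.792, 0.611, -0.0, -0.0]
contact_force: [1.7, -0.1, -0.1]
finger_gap: 0.0871
t 19.32 pos [0.5456 0.0075 0.1561] x [ 0.254  0.967 -0.001] y [ 0.967 -0.254 -0.001] z [-0.001 -0.    -1.   ] gap 0.0871 F [ 1.7 -0.1 -0.1] q [-0.51  0.15  0.49  1.82 -0.07  1.2   1.32]
rz -0.491 shift [224.2 126.2   6.1] = 8 x [28.  15.8  0.8]
rz 0.005 shift [257.3   4.3   6.1] = 8 x [32.2  0.5  0.8]
rz 1.08 shift [ 126.2 -224.2    6.1] = 8 x [ 15.8 -28.    0.8]
```

```bash
python3 -m pendant '{"delta_pos":[[17,0.5,0],[32,0.5,0],[32,0.5,0],[32,0.5,0],[32,0.5,0]],"delta_rot":[[0,0,0],[0,0,0],[0,0,0],[0,0,0],[0,0,0]],"claw":[0,0,0,0,0]}' 30
python3 -m pendant '{"delta_pos":[[32,0.5,0],[32,0.5,0],[32,0.5,0],[16,0.5,0],[0,0,0]],"delta_rot":[[0,0,0],[0,0,0],[0,0,0],[0,0,-0.11],[0,0,-0.12]],"claw":[0,0,0,0,0]}'
python3 -m pendant '{"delta_pos":[[0,0,0],[0,0,0],[0,0,0],[0,0,0]],"delta_rot":[[0,0,-0.12],[0,0,-0.12],[0,0,-0.02],[0,0,0]],"claw":[0,0,0,0]}'
python3 - <<'E'
from stack import *
stack(.055,27); f=wri(.045,616,255,30); plan((616.4,254.9,15,103.4))
E
```

```text
time_s: 19.73
ee_pos: [0.5856, 0.1488, 0.1553]
eef_rot: [0.792, 0.611, 0.0, -0.0]
contact_force: [0.3, 0.1, -0.3]
finger_gap: 0.0869
time_s: 20.15
ee_pos: [0.615, 0.2618, 0.1541]
eef_rot: [0.712, 0.702, 0.001, -0.001]
contact_force: [-1.6, -0.6, 1.0]
finger_gap: 0.0873
time_s: 20.48
ee_pos: [0.6158, 0.255, 0.155]
eef_rot: [0.621, 0.784, 0.0, -0.0]
contact_force: [0.3, -0.4, -0.2]
finger_gap: 0.0868
stack top z 0.053909271161267085 mean [547.64486267   7.40635462] rect ((547.7926025390625, 7.1673736572265625), (51.870548248291016, 51.97760772705078), 16.85430908203125)
npix 347
t 20.53 pos [0.6158 0.255  0.155 ] x [-0.228  0.974  0.   ] y [ 0.974  0.228 -0.   ] z [-0.  0. -1.] gap 0.0869 F [0.5 0.8 0.4] q [-0.65  0.4   0.28  1.5  -0.11  1.26  1.45]
wrist 1017 [618.84247165 255.19664409] ((619.1954345703125, 255.48973083496094), (27.385770797729492, 27.502187728881836), 12.484444618225098)
rz -0.004 shift [ -0.3   0.6 140.1] = 5 x [-0.1  0.1 28. ]
```

```bash
python3 -m pendant '{"delta_pos":[[0,0.5,25],[0,0,33],[0,0,33],[0,0,33],[0,0,14]],"delta_rot":[[0,0,0],[0,0,0],[0,0,0],[0,0,0],[0,0,0]],"claw":[0,0,0,0,0]}' 30
python3 -m pendant '{"delta_pos":[[0,0,0],[0,0,0],[0,0,0],[0,0,0]],"delta_rot":[[0,0,0],[0,0,0],[0,0,0],[0,0,0]],"claw":[0,0,0,0]}'
python3 - <<'E'
from h import *
st(); plan((616.4,254.9,15,103))
E
```

```text
time_s: 21.0
ee_pos: [0.6132, 0.2541, 0.0123]
eef_rot: [0.621, 0.784, -0.003, -0.001]
contact_force: [-1.5, -0.6, -1.3]
finger_gap: 0.0873
time_s: 21.33
ee_pos: [0.6182, 0.256, 0.0199]
eef_rot: [0.62, 0.784, 0.002, 0.001]
contact_force: [-0.4, 1.1, 0.4]
finger_gap: 0.087
t 21.33 pos [0.6182 0.256  0.0199] x [-0.231  0.973  0.001] y [0.973 0.231 0.005] z [ 0.004  0.002 -1.   ] gap 0.087 F [-0.4  1.1  0.4] q [-0.63  0.52  0.26  1.62 -0.15  1.02  1.48]
rz 0.006 shift [-0.7 -2.   4.9] = 1 x [-0.7 -2.   4.9]
```

```bash
python3 -m pendant '{"delta_pos":[[0,-0.7,3],[0,0,0],[0,0,0],[0,0,0],[0,0,0]],"delta_rot":[[0,0,0],[0,0,0],[0,0,0],[0,0,0],[0,0,0]],"claw":[0,0,0,255,255]}' 30
python3 -m pendant '{"delta_pos":[[0,0,0],[0,0,0],[0,0,0],[0,0,0],[0,0,0]],"delta_rot":[[0,0,0],[0,0,0],[0,0,0],[0,0,0],[0,0,0]],"claw":[255,255,255,255,255]}'
python3 -m pendant '{"delta_pos":[[0,0,0],[0,0,0],[0,0,0],[0,0,0],[0,0,0]],"delta_rot":[[0,0,0],[0,0,0],[0,0,0],[0,0,0],[0,0,0]],"claw":[255,255,255,255,255]}'
python3 - <<'E'
from h import *
o,r=st(); z=o["ee_pos"][2]*1000; plan((616.4,254.9,220,103),(547.9,7.4,220,75),(547.9,7.4,z+55,75))
E
```

```text
time_s: 21.75
ee_pos: [0.6157, 0.2551, 0.0143]
eef_rot: [0.62, 0.785, 0.0, 0.0]
contact_force: [-0.6, -0.1, -0.1]
finger_gap: 0.0798
time_s: 22.17
ee_pos: [0.6156, 0.2551, 0.0141]
eef_rot: [0.62, 0.785, 0.0, -0.0]
contact_force: [0.1, 0.2, 0.1]
finger_gap: 0.0482
time_s: 22.58
ee_pos: [0.6156, 0.2551, 0.0141]
eef_rot: [0.62, 0.785, 0.0, 0.0]
contact_force: [-0.7, 0.5, -0.3]
finger_gap: 0.0277
t 22.58 pos [0.6156 0.2551 0.0141] x [-0.231  0.973  0.   ] y [0.973 0.231 0.   ] z [ 0.  0. -1.] gap 0.0277 F [-0.7  0.5 -0.3] q [-0.63  0.53  0.26  1.62 -0.15  1.01  1.48]
rz 0.006 shift [  -0.4    0.7 -205.9] = 6 x [ -0.1   0.1 -34.3]
rz 0.489 shift [-256.8   -2.1   -0. ] = 8 x [-32.1  -0.3  -0. ]
rz -0.0 shift [  0.    0.  150.9] = 5 x [ 0.   0.  30.2]
```

```bash
python3 -m pendant '{"delta_pos":[[0,0,0],[0,0,-20],[0,0,-33],[0,0,-33],[0,0,-33]],"delta_rot":[[0,0,0],[0,0,0],[0,0,0],[0,0,0],[0,0,0]],"claw":[255,255,255,255,255]}'
python3 -m pendant '{"delta_pos":[[0,0,-20],[0,0,0],[0,0,0],[0,0,0],[-16,0,0]],"delta_rot":[[0,0,0.12],[0,0,0.12],[0,0,0.12],[0,0,0.12],[0,0,0.012]],"claw":[255,255,255,255,255]}'
python3 -m pendant '{"delta_pos":[[-32,-0.5,0],[-32,-0.5,0],[-32,-0.5,0],[-32,-0.5,0],[-32,-0.5,0]],"delta_rot":[[0,0,0],[0,0,0],[0,0,0],[0,0,0],[0,0,0]],"claw":[255,255,255,255,255]}'
python3 -m pendant '{"delta_pos":[[-32,-0.5,0],[-32,0,0],[-17,0,20],[0,0,20],[0,0,0]],"delta_rot":[[0,0,0],[0,0,0],[0,0,0],[0,0,0],[0,0,0]],"claw":[255,255,255,255,255]}'
python3 -m pendant '{"delta_pos":[[0,0,0],[0,0,0]],"delta_rot":[[0,0,0],[0,0,0]],"claw":[255,255]}'
python3 - <<'E'
from h import *
st(); plan((547.2,7.2,69,75))
E
```

```text
time_s: 23.0
ee_pos: [0.6152, 0.2549, 0.134]
eef_rot: [0.62, 0.785, -0.0, -0.0]
contact_force: [1.4, 1.4, 0.6]
finger_gap: 0.0276
time_s: 23.42
ee_pos: [0.6111, 0.2437, 0.1529]
eef_rot: [0.793, 0.61, 0.001, -0.001]
contact_force: [-0.8, 1.1, -0.1]
finger_gap: 0.0278
time_s: 23.83
ee_pos: [0.5676, 0.0842, 0.1531]
eef_rot: [0.792, 0.61, 0.0, -0.0]
contact_force: [0.9, 0.4, 0.4]
finger_gap: 0.0276
time_s: 24.25
ee_pos: [0.5442, 0.0057, 0.11]
eef_rot: [0.793, 0.609, -0.002, -0.001]
contact_force: [-0.9, 0.3, -1.0]
finger_gap: 0.0279
time_s: 24.42
ee_pos: [0.5478, 0.0084, 0.1139]
eef_rot: [0.792, 0.611, 0.001, 0.0]
contact_force: [-0.0, -0.1, 0.7]
finger_gap: 0.0277
t 24.42 pos [0.5478 0.0084 0.1139] x [0.255 0.967 0.001] y [ 0.967 -0.255  0.001] z [ 0.001  0.    -1.   ] gap 0.0277 F [-0.  -0.1  0.7] q [-0.5   0.19  0.48  1.86 -0.1   1.11  1.34]
rz 0.004 shift [-1.3 -0.2 44.9] = 2 x [-0.7 -0.1 22.5]
```

```bash
python3 -m pendant '{"delta_pos":[[-1,0,12],[0,0,12],[0,0,10],[0,0,5],[0,0,2]],"delta_rot":[[0,0,0],[0,0,0],[0,0,0],[0,0,0],[0,0,0]],"claw":[255,255,255,255,255]}'
python3 -m pendant '{"delta_pos":[[0,0,0],[0,0,0],[0,0,0],[0,0,0]],"delta_rot":[[0,0,0],[0,0,0],[0,0,0],[0,0,0]],"claw":[255,255,255,255]}'
python3 - <<'E'
from h import *
st(); plan((547.2,7.2,69.5,75))
E
```

```text
time_s: 24.83
ee_pos: [0.5457, 0.0066, 0.0703]
eef_rot: [0.792, 0.61, -0.001, -0.001]
contact_force: [0.3, -0.4, 0.2]
finger_gap: 0.028
time_s: 25.17
ee_pos: [0.5473, 0.0064, 0.0726]
eef_rot: [0.792, 0.61, 0.001, 0.0]
contact_force: [0.3, -0.1, -1.0]
finger_gap: 0.0276
t 25.17 pos [0.5473 0.0064 0.0726] x [0.256 0.967 0.001] y [ 0.967 -0.256  0.001] z [ 0.001  0.    -1.   ] gap 0.0276 F [ 0.3 -0.1 -1. ] q [-0.48  0.24  0.48  1.9  -0.13  1.03  1.36]
rz 0.003 shift [ 0.7 -0.3  3.1] = 1 x [ 0.7 -0.3  3.1]
```

```bash
python3 -m pendant '{"delta_pos":[[0.7,0,1.5],[0,0,1.2],[0,0,0],[0,0,0],[0,0,0]],"delta_rot":[[0,0,0],[0,0,0],[0,0,0],[0,0,0],[0,0,0]],"claw":[255,255,255,255,255]}'
python3 -m pendant '{"delta_pos":[[0,0,0],[0,0,0]],"delta_rot":[[0,0,0],[0,0,0]],"claw":[255,255]}'
python3 - <<'E'
from h import *
st(); plan((547.2,7.2,69.5,75))
E
```

```text
time_s: 25.58
ee_pos: [0.547, 0.0071, 0.0694]
eef_rot: [0.792, 0.61, 0.0, 0.0]
contact_force: [-0.6, 0.7, -0.7]
finger_gap: 0.0277
time_s: 25.75
ee_pos: [0.5471, 0.0071, 0.0694]
eef_rot: [0.792, 0.61, 0.0, 0.0]
contact_force: [0.4, 0.4, -0.4]
finger_gap: 0.0277
t 25.75 pos [0.5471 0.0071 0.0694] x [0.256 0.967 0.   ] y [ 0.967 -0.256  0.   ] z [ 0.  0. -1.] gap 0.0277 F [ 0.4  0.4 -0.4] q [-0.48  0.25  0.48  1.9  -0.13  1.03  1.36]
rz 0.003 shift [ 0.1  0.1 -0.1] = 1 x [ 0.1  0.1 -0.1]
```

```bash
python3 -m pendant '{"delta_pos":[[0,0,0],[0,0,0],[0,0,0],[0,0,0],[0,0,0]],"delta_rot":[[0,0,0],[0,0,0],[0,0,0],[0,0,0],[0,0,0]],"claw":[0,0,0,0,0]}'
python3 -m pendant '{"delta_pos":[[0,0,0],[0,0,0],[0,0,0],[0,0,0],[0,0,0]],"delta_rot":[[0,0,0],[0,0,0],[0,0,0],[0,0,0],[0,0,0]],"claw":[0,0,0,0,0]}'
python3 -m pendant '{"delta_pos":[[0,0,-15],[0,0,-33],[0,0,-33],[0,0,-20],[0,0,0]],"delta_rot":[[0,0,0],[0,0,0],[0,0,0],[0,0,0],[0,0,0]],"claw":[0,0,0,0,0]}'
python3 - <<'E'
from h import *
st(); plan((412.0,260.4,150,75)); plan((412.0,260.4,120,91.5))
E
```

```text
time_s: 26.17
ee_pos: [0.5471, 0.0071, 0.0694]
eef_rot: [0.792, 0.61, 0.0, 0.0]
contact_force: [-0.2, -0.4, -0.6]
finger_gap: 0.0535
time_s: 26.58
ee_pos: [0.5471, 0.0071, 0.0694]
eef_rot: [0.792, 0.61, 0.0, 0.0]
contact_force: [0.2, -0.2, -0.4]
finger_gap: 0.0839
time_s: 27.0
ee_pos: [0.5502, 0.0071, 0.1755]
eef_rot: [0.792, 0.61, 0.004, 0.002]
contact_force: [1.2, -0.1, 0.3]
finger_gap: 0.087
t 27.0 pos [0.5502 0.0071 0.1755] x [0.256 0.967 0.004] y [ 0.967 -0.256  0.008] z [ 0.009  0.002 -1.   ] gap 0.087 F [ 1.2 -0.1  0.3] q [-0.51  0.13  0.49  1.79 -0.07  1.23  1.31]
rz 0.003 shift [ 208.9 -199.1   25.5] = 9 x [ 23.2 -22.1   2.8]
rz -0.285 shift [ 256.8 -131.6   55.5] = 9 x [ 28.5 -14.6   6.2]
```

```bash
python3 -m pendant '{"delta_pos":[[12,-11,0],[23,-22,0],[23,-22,0],[23,-22,0],[23,-22,0]],"delta_rot":[[0,0,0],[0,0,0],[0,0,0],[0,0,0],[0,0,0]],"claw":[0,0,0,0,0]}' 30
python3 -m pendant '{"delta_pos":[[23,-22,0],[23,-22,0],[23,-22,0],[23,-22,0],[12.5,-12,20]],"delta_rot":[[0,0,0],[0,0,0],[0,0,0],[0,0,0],[0,0,-0.07]],"claw":[0,0,0,0,0]}'
python3 -m pendant '{"delta_pos":[[0,0,25],[0,0,15],[0,0,0],[0,0,0],[0,0,0]],"delta_rot":[[0,0,-0.11],[0,0,-0.105],[0,0,0],[0,0,0],[0,0,0]],"claw":[0,0,0,0,0]}'
python3 - <<'E'
from stack import *
stack(.100,14); f=wri(.014,412,260,38); plan((412,260.4,5,91.5))
save(grab_frame("side"),"s3",(230,140,370,270),5)
E
```

```text
time_s: 27.42
ee_pos: [0.4767, 0.1339, 0.1697]
eef_rot: [0.793, 0.61, -0.0, -0.0]
contact_force: [0.5, 0.3, -0.4]
finger_gap: 0.0868
time_s: 27.83
ee_pos: [0.4075, 0.2647, 0.1529]
eef_rot: [0.769, 0.639, 0.003, -0.001]
contact_force: [1.3, 1.4, -0.6]
finger_gap: 0.0872
time_s: 28.25
ee_pos: [0.4086, 0.2596, 0.1111]
eef_rot: [0.699, 0.715, 0.001, 0.0]
contact_force: [0.4, 0.0, 0.9]
finger_gap: 0.0875
stack top z 0.09887025090931424 mean [547.94169854   6.53015054] rect ((548.188232421875, 6.5068511962890625), (27.143526077270508, 28.045318603515625), 74.65315246582031)
npix 130
t 28.3 pos [0.4089 0.2598 0.1115] x [-0.023  1.     0.001] y [1.    0.023 0.002] z [ 0.002  0.001 -1.   ] gap 0.0868 F [0.1 0.5 0.9] q [-0.83  0.05  0.21  2.   -0.01  1.09  0.99]
wrist 2722 [413.46825057 260.78096697] ((414.596923828125, 260.6006164550781), (44.335330963134766, 43.22783279418945), 2.6524155139923096)
rz -0.002 shift [  0.4   3.  106.6] = 4 x [ 0.1  0.8 26.7]
```

View pics/s3.png

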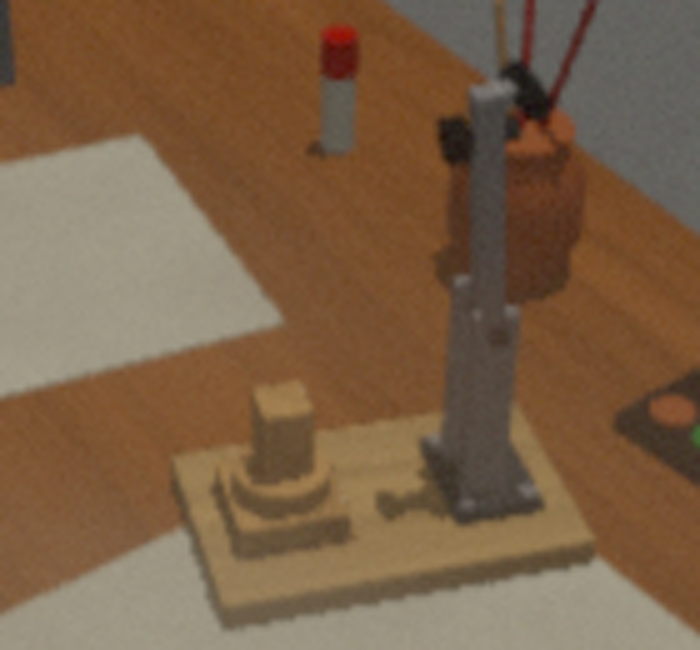

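The side view shows the base, disc and column stacked upright, with the column top at (283,390), and the hold-down arm upright at (490,180). Next is the cap grasp.

```bash
python3 -m pendant '{"delta_pos":[[0.4,3,20],[0,0,30],[0,0,30],[0,0,18],[0,0,0]],"delta_rot":[[0,0,0],[0,0,0],[0,0,0],[0,0,0],[0,0,0]],"claw":[0,0,0,0,0]}' 30
python3 -m pendant '{"delta_pos":[[0,0,0],[0,0,0],[0,0,0],[0,0,0],[0,0,0]],"delta_rot":[[0,0,0],[0,0,0],[0,0,0],[0,0,0],[0,0,0]],"claw":[0,0,0,0,0]}'
python3 - <<'E'
from h import *
st(); plan((412.2,260.4,3,91.8))
E
```

```text
time_s: 28.82
ee_pos: [0.4088, 0.2583, 0.0094]
eef_rot: [0.698, 0.716, -0.003, -0.0]
contact_force: [-0.8, -0.5, -0.1]
finger_gap: 0.0872
time_s: 29.23
ee_pos: [0.4118, 0.2607, 0.0136]
eef_rot: [0.698, 0.716, 0.001, 0.0]
contact_force: [0.6, -0.4, -0.1]
finger_gap: 0.0869
t 29.23 pos [0.4118 0.2607 0.0136] x [-0.026  1.     0.002] y [1.    0.026 0.002] z [ 0.002  0.002 -1.   ] gap 0.0869 F [ 0.6 -0.4 -0.1] q [-0.81  0.19  0.21  2.07 -0.05  0.88  1.02]
rz -0.005 shift [-0.3  0.4 10.6] = 1 x [-0.3  0.4 10.6]
```

```bash
python3 -m pendant '{"delta_pos":[[0,0.4,5],[0,0,4],[0,0,0],[0,0,0],[0,0,0]],"delta_rot":[[0,0,0],[0,0,0],[0,0,0],[0,0,0],[0,0,0]],"claw":[0,0,0,0,255]}' 30
python3 -m pendant '{"delta_pos":[[0,0,0],[0,0,0],[0,0,0],[0,0,0],[0,0,0]],"delta_rot":[[0,0,0],[0,0,0],[0,0,0],[0,0,0],[0,0,0]],"claw":[255,255,255,255,255]}'
python3 -m pendant '{"delta_pos":[[0,0,0],[0,0,0],[0,0,0],[0,0,0]],"delta_rot":[[0,0,0],[0,0,0],[0,0,0],[0,0,0]],"claw":[255,255,255,255]}'
python3 - <<'E'
from h import *
o,r=st(); z=o["ee_pos"][2]*1000; plan((412,260.4,200,91.8)); plan((548,6.6,200,75))
E
```

```text
time_s: 29.65
ee_pos: [0.4113, 0.26, 0.0032]
eef_rot: [0.698, 0.716, -0.0, -0.0]
contact_force: [0.5, -0.2, 0.3]
finger_gap: 0.085
time_s: 30.07
ee_pos: [0.4114, 0.2601, 0.0034]
eef_rot: [0.698, 0.716, 0.0, -0.0]
contact_force: [-0.4, -0.1, 1.0]
finger_gap: 0.0549
time_s: 30.4
ee_pos: [0.4114, 0.2601, 0.0034]
eef_rot: [0.698, 0.716, 0.0, -0.0]
contact_force: [0.8, 0.0, 1.2]
finger_gap: 0.0436
t 30.4 pos [0.4114 0.2601 0.0034] x [-0.026  1.     0.   ] y [1.    0.026 0.   ] z [ 0.  0. -1.] gap 0.0436 F [0.8 0.  1.2] q [-0.81  0.21  0.21  2.08 -0.06  0.86  1.03]
rz -0.005 shift [   0.3    0.6 -196.6] = 6 x [  0.    0.1 -32.8]
rz 0.288 shift [-209.5  197.5 -196.6] = 10 x [-21.   19.8 -19.7]
```

```bash
python3 -m pendant '{"delta_pos":[[0,0,-20],[0,0,-33],[0,0,-33],[0,0,-33],[0,0,-33]],"delta_rot":[[0,0,0],[0,0,0],[0,0,0],[0,0,0],[0,0,0]],"claw":[255,255,255,255,255]}'
python3 -m pendant '{"delta_pos":[[0,0,-20],[0,0,0],[0,0,0],[-11,10,0],[-22,20.5,0]],"delta_rot":[[0,0,0.1],[0,0,0.1],[0,0,0.09],[0,0,0],[0,0,0]],"claw":[255,255,255,255,255]}'
python3 -m pendant '{"delta_pos":[[-22,21,0],[-22,21,0],[-22,21,0],[-22,21,0],[-22,21,0]],"delta_rot":[[0,0,0],[0,0,0],[0,0,0],[0,0,0],[0,0,0]],"claw":[255,255,255,255,255]}'
python3 -m pendant '{"delta_pos":[[-22,21,0],[-22,20,0],[-15,14,0],[-7.5,7,0],[0,0,0]],"delta_rot":[[0,0,0],[0,0,0],[0,0,0],[0,0,0],[0,0,0]],"claw":[255,255,255,255,255]}'
python3 -m pendant '{"delta_pos":[[0,0,0],[0,0,0]],"delta_rot":[[0,0,0],[0,0,0]],"claw":[255,255]}'
python3 - <<'E'
from h import *
st(); plan((547.2,6.6,104,75))
E
```

```text
time_s: 30.82
ee_pos: [0.4111, 0.2598, 0.1569]
eef_rot: [0.698, 0.716, -0.0, -0.0]
contact_force: [0.3, 0.9, -0.0]
finger_gap: 0.0439
time_s: 31.23
ee_pos: [0.4307, 0.2233, 0.1755]
eef_rot: [0.792, 0.611, 0.0, -0.001]
contact_force: [0.9, 0.2, -0.6]
finger_gap: 0.0437
time_s: 31.65
ee_pos: [0.5053, 0.0853, 0.1754]
eef_rot: [0.794, 0.608, 0.0, -0.0]
contact_force: [0.0, -0.1, -0.6]
finger_gap: 0.0437
time_s: 32.07
ee_pos: [0.5479, 0.0037, 0.1752]
eef_rot: [0.795, 0.606, -0.0, 0.001]
contact_force: [-0.4, 0.5, -0.5]
finger_gap: 0.0436
time_s: 32.23
ee_pos: [0.5468, 0.0084, 0.1751]
eef_rot: [0.793, 0.609, 0.0, -0.001]
contact_force: [-0.4, 0.9, -0.2]
finger_gap: 0.0435
t 32.23 pos [0.5468 0.0084 0.1751] x [0.259 0.966 0.001] y [ 0.966 -0.259 -0.001] z [-0.001  0.001 -1.   ] gap 0.0435 F [-0.4  0.9 -0.2] q [-0.52  0.14  0.5   1.79 -0.07  1.23  1.31]
rz 0.0 shift [-1.6  0.8 71.1] = 3 x [-0.5  0.3 23.7]
```

```bash
python3 -m pendant '{"delta_pos":[[-1.2,0.5,15],[0,0,20],[0,0,15],[0,0,8],[0,0,3]],"delta_rot":[[0,0,0],[0,0,0],[0,0,0],[0,0,0],[0,0,0]],"claw":[255,255,255,255,255]}'
python3 -m pendant '{"delta_pos":[[0,0,0],[0,0,0],[0,0,0],[0,0,0],[0,0,0]],"delta_rot":[[0,0,0],[0,0,0],[0,0,0],[0,0,0],[0,0,0]],"claw":[255,255,255,255,255]}'
python3 - <<'E'
from h import *
st(); plan((547.2,6.6,104,75))
E
```

```text
time_s: 32.65
ee_pos: [0.5462, 0.0067, 0.113]
eef_rot: [0.793, 0.609, -0.001, -0.001]
contact_force: [-0.8, 0.3, -0.3]
finger_gap: 0.0438
time_s: 33.07
ee_pos: [0.5481, 0.0051, 0.1151]
eef_rot: [0.794, 0.608, 0.001, 0.0]
contact_force: [0.1, 0.0, -0.0]
finger_gap: 0.0435
t 33.07 pos [0.5481 0.0051 0.1151] x [0.261 0.965 0.001] y [ 0.965 -0.261  0.001] z [ 0.001  0.    -1.   ] gap 0.0435 F [ 0.1  0.  -0. ] q [-0.5   0.19  0.5   1.86 -0.1   1.11  1.34]
rz -0.002 shift [ 1.2 -1.3 11.1] = 1 x [ 1.2 -1.3 11.1]
```

```bash
python3 -m pendant '{"delta_pos":[[1.2,-1,4],[0,0,4],[0,0,2],[0,0,0.7],[0,0,0]],"delta_rot":[[0,0,0],[0,0,0],[0,0,0],[0,0,0],[0,0,0]],"claw":[255,255,255,255,255]}'
python3 -m pendant '{"delta_pos":[[0,0,0],[0,0,0],[0,0,0]],"delta_rot":[[0,0,0],[0,0,0],[0,0,0]],"claw":[255,255,255]}'
python3 - <<'E'
from h import *
st(); plan((547.2,6.6,104,75))
E
```

```text
time_s: 33.48
ee_pos: [0.5469, 0.0065, 0.1035]
eef_rot: [0.794, 0.608, -0.0, -0.0]
contact_force: [0.3, -0.2, -0.2]
finger_gap: 0.044
time_s: 33.73
ee_pos: [0.5469, 0.0064, 0.1036]
eef_rot: [0.794, 0.608, 0.0, 0.0]
contact_force: [0.8, -0.4, -0.2]
finger_gap: 0.0434
t 33.73 pos [0.5469 0.0064 0.1036] x [ 0.261  0.965 -0.   ] y [ 0.965 -0.261  0.   ] z [ 0. -0. -1.] gap 0.0434 F [ 0.8 -0.4 -0.2] q [-0.5   0.21  0.5   1.87 -0.11  1.09  1.34]
rz -0.002 shift [ 0.3  0.2 -0.4] = 1 x [ 0.3  0.2 -0.4]
```

```bash
python3 -m pendant '{"delta_pos":[[0,0,0],[0,0,0],[0,0,0],[0,0,0],[0,0,0]],"delta_rot":[[0,0,0],[0,0,0],[0,0,0],[0,0,0],[0,0,0]],"claw":[0,0,0,0,0]}'
python3 -m pendant '{"delta_pos":[[0,0,0],[0,0,0],[0,0,0],[0,0,-15],[0,0,-33]],"delta_rot":[[0,0,0],[0,0,0],[0,0,0],[0,0,0],[0,0,0]],"claw":[0,0,0,0,0]}'
python3 -m pendant '{"delta_pos":[[0,0,-35],[0,0,-35],[0,0,-35],[0,0,-35],[0,0,-35]],"delta_rot":[[0,0,0],[0,0,0],[0,0,0],[0,0,0],[0,0,0]],"claw":[0,0,0,0,0]}'
python3 -m pendant '{"delta_pos":[[0,0,-20],[0,0,0],[0,0,0]],"delta_rot":[[0,0,0],[0,0,0],[0,0,0]],"claw":[0,0,0]}'
python3 - <<'E'
from stack import *
f=wri(.114,548,7,50); save(f,"w5",(140,40,420,250),2.5); plan((670.9,-23.5,335,75),(670.9,-23.5,246.3,75))
E
```

```text
time_s: 34.15
ee_pos: [0.547, 0.0065, 0.1037]
eef_rot: [0.794, 0.608, 0.0, 0.0]
contact_force: [0.2, 0.5, -0.2]
finger_gap: 0.0689
time_s: 34.57
ee_pos: [0.5437, 0.0064, 0.1482]
eef_rot: [0.794, 0.608, -0.004, -0.002]
contact_force: [1.0, 0.5, 0.1]
finger_gap: 0.0866
time_s: 34.98
ee_pos: [0.5466, 0.0063, 0.3286]
eef_rot: [0.794, 0.608, 0.0, 0.0]
contact_force: [0.5, -0.1, -0.0]
finger_gap: 0.087
time_s: 35.23
ee_pos: [0.5475, 0.0063, 0.3478]
eef_rot: [0.794, 0.608, 0.001, 0.001]
contact_force: [-0.0, -0.2, -1.0]
finger_gap: 0.0869
t 35.23 pos [0.5475 0.0063 0.3478] x [0.261 0.965 0.001] y [ 0.965 -0.261  0.002] z [ 0.003  0.001 -1.   ] gap 0.0869 F [-0.  -0.2 -1. ] q [-0.54  0.06  0.51  1.52 -0.03  1.57  1.28]
wrist 1296 [549.12244912   6.51567345] ((549.7218627929688, 6.008996963500977), (43.685089111328125, 43.40277862548828), 75.60884857177734)
rz -0.002 shift [  3.2 127.6  11.2] = 4 x [ 0.8 31.9  2.8]
rz -0.0 shift [ 0.   0.  88.7] = 3 x [ 0.   0.  29.6]
```

View pics/w5.png

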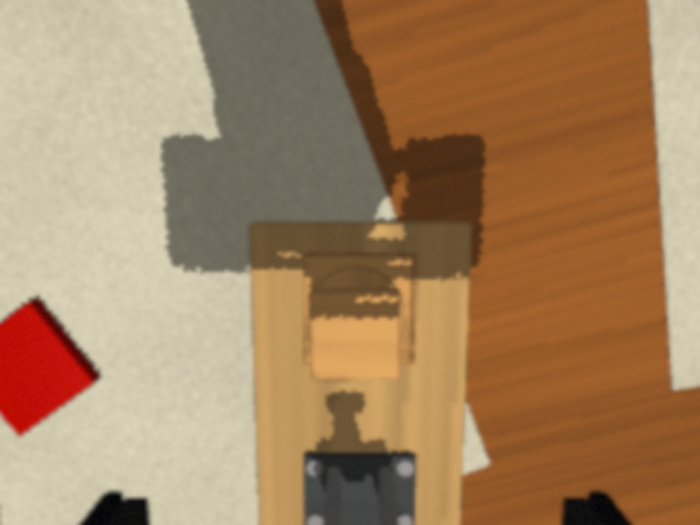

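The cap sits squared and centred on the stack, at crop (355,335). Next I'll move over the upright arm's grip.

```bash
python3 -m pendant '{"delta_pos":[[3,20,0],[0,32,0],[0,32,0],[0,28,0],[0,15.5,0]],"delta_rot":[[0,0,0],[0,0,0],[0,0,0],[0,0,0],[0,0,0]],"claw":[0,0,0,0,0]}' 30
python3 -m pendant '{"delta_pos":[[0,0,0],[0,0,20],[0,0,25],[0,0,20],[0,0,10]],"delta_rot":[[0,0,0],[0,0,0],[0,0,0],[0,0,0],[0,0,0]],"claw":[0,0,0,0,0]}'
python3 -m pendant '{"delta_pos":[[0,0,0],[0,0,0],[0,0,0],[0,0,0],[0,0,0]],"delta_rot":[[0,0,0],[0,0,0],[0,0,0],[0,0,0],[0,0,0]],"claw":[0,0,0,0,0]}'
python3 - <<'E'
from h import *
st(); plan((670.9,-23.5,246.3,75))
E
```

```text
time_s: 35.7
ee_pos: [0.6722, -0.0246, 0.343]
eef_rot: [0.794, 0.608, -0.002, -0.001]
contact_force: [-0.4, 0.5, -1.1]
finger_gap: 0.0871
time_s: 36.12
ee_pos: [0.6683, -0.0233, 0.2673]
eef_rot: [0.794, 0.608, -0.002, -0.002]
contact_force: [-0.1, 0.3, -0.9]
finger_gap: 0.0873
time_s: 36.53
ee_pos: [0.6714, -0.024, 0.2731]
eef_rot: [0.794, 0.608, 0.001, 0.001]
contact_force: [0.7, -0.7, -0.3]
finger_gap: 0.0872
t 36.53 pos [ 0.6714 -0.024   0.2731] x [0.261 0.965 0.001] y [ 0.965 -0.261  0.002] z [ 0.002  0.    -1.   ] gap 0.0872 F [ 0.7 -0.7 -0.3] q [-0.4   0.38  0.55  1.33 -0.19  1.48  1.44]
rz -0.002 shift [ 0.4 -0.6 26.8] = 1 x [ 0.4 -0.6 26.8]
```

```bash
python3 -m pendant '{"delta_pos":[[0,0,10],[0,0,10],[0,0,6],[0,0,0],[0,0,0]],"delta_rot":[[0,0,0],[0,0,0],[0,0,0],[0,0,0],[0,0,0]],"claw":[0,0,0,0,0]}' 30
python3 -m pendant '{"delta_pos":[[0,0,0],[0,0,0],[0,0,0],[0,0,0],[0,0,0]],"delta_rot":[[0,0,0],[0,0,0],[0,0,0],[0,0,0],[0,0,0]],"claw":[255,255,255,255,255]}'
python3 -m pendant '{"delta_pos":[[0,0,0],[0,0,0],[0,0,0],[0,0,0],[0,0,0]],"delta_rot":[[0,0,0],[0,0,0],[0,0,0],[0,0,0],[0,0,0]],"claw":[255,255,255,255,255]}'
python3 - <<'E'
from h import *
o,r=st()
c=np.array([656.1,-19.6,134.]);xs=np.array([.966,-.259,0]); g=np.array(o["ee_pos"])*1000+[0,0,19]
d=g-c; h=d@xs; print("h",h,"z",d[2],"rad",np.hypot(h,d[2]),"lat",d@[.259,.966,0]); ph=np.arctan2(d[2],-h); print("joint",ph-.168)
R=131.8; a=np.linspace(ph,.168,21); w=np.stack([-R*np.cos(a),-R*np.sin(a)],1); print(np.round(np.diff(w,axis=0),1).tolist())
E
```

```text
time_s: 36.95
ee_pos: [0.6703, -0.0237, 0.2446]
eef_rot: [0.794, 0.608, -0.001, -0.001]
contact_force: [0.4, -0.1, 1.0]
finger_gap: 0.0871
time_s: 37.37
ee_pos: [0.671, -0.0239, 0.246]
eef_rot: [0.794, 0.608, 0.0, 0.0]
contact_force: [0.2, 0.3, -0.4]
finger_gap: 0.0614
time_s: 37.78
ee_pos: [0.6708, -0.0238, 0.2457]
eef_rot: [0.794, 0.608, 0.0, 0.0]
contact_force: [-0.5, -0.0, -0.7]
finger_gap: 0.0352
t 37.78 pos [ 0.6708 -0.0238  0.2457] x [0.261 0.965 0.   ] y [ 0.965 -0.261  0.   ] z [ 0.  0. -1.] gap 0.0352 F [-0.5 -0.  -0.7] q [-0.4   0.39  0.54  1.38 -0.2   1.43  1.44]
h 15.340080543288591 z 130.68916659443192 rad 131.5863835517253 lat -0.2764870092499909
joint 1.5196400362876512
[[-10.0, -0.8], [-10.0, -0.0], [-10.0, 0.7], [-9.9, 1.5], [-9.8, 2.2], [-9.6, 3.0], [-9.3, 3.7], [-9.0, 4.4], [-8.6, 5.1], [-8.2, 5.7], [-7.8, 6.3], [-7.3, 6.9], [-6.7, 7.4], [-6.2, 7.9], [-5.5, 8.3], [-4.9, 8.7], [-4.2, 9.1], [-3.5, 9.4], [-2.8, 9.6], [-2.0, 9.8]]
```

```bash
python3 -m pendant '{"delta_pos":[[0,0,0],[0,0,0],[0,-10,-0.8],[0,-10,0],[0,-10,0.7]],"delta_rot":[[0,0,0],[0,0,0],[0,0,0],[0,0,0],[0,0,0]],"claw":[255,255,255,255,255]}'
python3 -m pendant '{"delta_pos":[[0,-9.9,1.5],[0,-9.8,2.2],[0,-9.6,3],[0,-9.3,3.7],[0,-9,4.4]],"delta_rot":[[0,0,0],[0,0,0],[0,0,0],[0,0,0],[0,0,0]],"claw":[255,255,255,255,255]}'
python3 -m pendant '{"delta_pos":[[0,-8.6,5.1],[0,-8.2,5.7],[0,-7.8,6.3],[0,-7.3,6.9],[0,-6.7,7.4]],"delta_rot":[[0,0,0],[0,0,0],[0,0,0],[0,0,0],[0,0,0]],"claw":[255,255,255,255,255]}'
python3 -m pendant '{"delta_pos":[[0,-6.2,7.9],[0,-5.5,8.3],[0,0,0],[0,0,0],[0,0,0]],"delta_rot":[[0,0,0],[0,0,0],[0,0,0],[0,0,0],[0,0,0]],"claw":[255,255,255,255,255]}'
cat > arm.py <<'E'
from h import *
o,r=st()
c=np.array([656.1,-19.6,134.]);xs=np.array([.966,-.259,0]); g=np.array(o["ee_pos"])*1000+[0,0,19]
d=g-c; h=d@xs; print("h",h,"z",d[2],"rad",np.hypot(h,d[2]),"lat",d@[.259,.966,0]); ph=np.arctan2(d[2],-h); print("joint",ph-.168)
R=131.8; a=np.linspace(ph,.168,8); w=np.stack([-R*np.cos(a),-R*np.sin(a)],1); print(np.round(np.diff(w,axis=0),1).tolist())
E
python3 arm.py
```

```text
time_s: 38.2
ee_pos: [0.6431, -0.0164, 0.2455]
eef_rot: [0.794, 0.608, 0.001, 0.001]
contact_force: [5.3, -0.7, -5.2]
finger_gap: 0.0354
time_s: 38.62
ee_pos: [0.5976, -0.004, 0.2312]
eef_rot: [0.794, 0.608, 0.002, 0.002]
contact_force: [5.5, -0.7, -2.7]
finger_gap: 0.0355
time_s: 39.03
ee_pos: [0.5603, 0.0061, 0.2008]
eef_rot: [0.794, 0.608, 0.002, 0.002]
contact_force: [2.3, -0.2, 2.5]
finger_gap: 0.0353
time_s: 39.45
ee_pos: [0.5473, 0.0096, 0.1826]
eef_rot: [0.794, 0.608, -0.0, -0.0]
contact_force: [4.6, -0.6, -4.9]
finger_gap: 0.0359
t 39.45 pos [0.5473 0.0096 0.1826] x [ 0.261  0.965 -0.   ] y [ 0.965 -0.261 -0.001] z [-0.001 -0.    -1.   ] gap 0.0359 F [ 4.6 -0.6 -4.9] q [-0.54  0.13  0.52  1.78 -0.07  1.25  1.3 ]
h -112.69705929802805 z 67.55319713964457 rad 131.39277612643298 lat 0.07001309420049363
joint 0.3719950476879663
[[-3.4, 6.1], [-3.1, 6.3], [-2.8, 6.4], [-2.4, 6.6], [-2.1, 6.7], [-1.7, 6.8], [-1.4, 6.9]]
```

```bash
python3 -m pendant '{"delta_pos":[[0,-3.4,6.1],[0,-3.1,6.3],[0,-2.8,6.4],[0,-2.4,6.6],[0,-2.1,6.7]],"delta_rot":[[0,0,0],[0,0,0],[0,0,0],[0,0,0],[0,0,0]],"claw":[255,255,255,255,255]}'
python3 -m pendant '{"delta_pos":[[0,-1.2,4],[0,-0.8,3],[0,-0.2,1],[0,0,0],[0,0,0]],"delta_rot":[[0,0,0],[0,0,0],[0,0,0],[0,0,0],[0,0,0]],"claw":[255,255,255,255,255]}'
python3 arm.py
```

```text
time_s: 39.87
ee_pos: [0.5339, 0.0133, 0.1509]
eef_rot: [0.794, 0.608, 0.0, -0.0]
contact_force: [3.2, -0.3, 2.9]
finger_gap: 0.0356
time_s: 40.28
ee_pos: [0.5318, 0.0138, 0.1428]
eef_rot: [0.794, 0.608, -0.0, -0.0]
contact_force: [4.3, 0.5, -2.9]
finger_gap: 0.0355
t 40.28 pos [0.5318 0.0138 0.1428] x [0.261 0.965 0.   ] y [ 0.965 -0.261 -0.   ] z [-0.  0. -1.] gap 0.0355 F [ 4.3  0.5 -2.9] q [-0.55  0.13  0.51  1.86 -0.07  1.17  1.29]
h -128.73439870815477 z 27.840939593747095 rad 131.71052853972168 lat 0.0751527302542632
joint 0.044986400140037464
[[-0.2, 0.8], [-0.2, 0.8], [-0.2, 0.8], [-0.2, 0.8], [-0.2, 0.8], [-0.1, 0.8], [-0.1, 0.8]]
```

```bash
python3 -m pendant '{"delta_pos":[[0,-0.6,1.5],[0,-0.3,1.5],[0,0,1],[0,0,0],[0,0,0]],"delta_rot":[[0,0,0],[0,0,0],[0,0,0],[0,0,0],[0,0,0]],"claw":[255,255,255,255,255]}'
python3 -m pendant '{"delta_pos":[[0,-0.1,0.7],[0,0,0.5],[0,0,0],[0,0,0],[0,0,0]],"delta_rot":[[0,0,0],[0,0,0],[0,0,0],[0,0,0],[0,0,0]],"claw":[255,255,255,255,255]}'
python3 arm.py
```

```text
time_s: 40.7
ee_pos: [0.5311, 0.014, 0.1393]
eef_rot: [0.794, 0.608, 0.0, -0.0]
contact_force: [3.7, 1.6, 1.3]
finger_gap: 0.0356
time_s: 41.12
ee_pos: [0.5309, 0.0141, 0.138]
eef_rot: [0.794, 0.608, 0.0, -0.0]
contact_force: [2.8, 1.4, 1.5]
finger_gap: 0.0355
t 41.12 pos [0.5309 0.0141 0.138 ] x [0.261 0.965 0.   ] y [ 0.965 -0.261 -0.   ] z [-0.  0. -1.] gap 0.0355 F [2.8 1.4 1.5] q [-0.55  0.13  0.51  1.87 -0.07  1.16  1.29]
h -129.71079772543112 z 23.040052516817042 rad 131.74116693936406 lat 0.09039882219686411
joint 0.007792810377247522
[[-0.0, 0.1], [-0.0, 0.1], [-0.0, 0.1], [-0.0, 0.1], [-0.0, 0.1], [-0.0, 0.1], [-0.0, 0.1]]
```

```bash
python3 -m pendant '{"delta_pos":[[0,0,0.6],[0,0,0.4],[0,0,0],[0,0,0]],"delta_rot":[[0,0,0],[0,0,0],[0,0,0],[0,0,0]],"claw":[255,255,255,255]}'
python3 -m pendant '{"delta_pos":[[0,0,0.7],[0,0,0],[0,0,0]],"delta_rot":[[0,0,0],[0,0,0],[0,0,0]],"claw":[255,255,255]}'
python3 arm.py; python3 - <<'E'
from h import *
save(grab_frame("side"),"s6",(230,140,370,270),5)
E
```

```text
time_s: 41.45
ee_pos: [0.5307, 0.0141, 0.1369]
eef_rot: [0.794, 0.608, -0.0, -0.0]
contact_force: [2.4, 1.9, 1.8]
finger_gap: 0.0358
time_s: 41.7
ee_pos: [0.5306, 0.0141, 0.1362]
eef_rot: [0.794, 0.608, -0.0, -0.0]
contact_force: [1.1, 3.7, 1.9]
finger_gap: 0.0356
t 41.7 pos [0.5306 0.0141 0.1362] x [0.261 0.965 0.   ] y [ 0.965 -0.261 -0.001] z [-0.001  0.    -1.   ] gap 0.0356 F [1.1 3.7 1.9] q [-0.55  0.13  0.51  1.87 -0.07  1.15  1.3 ]
h -129.9961477735426 z 21.20469672144236 rad 131.71422701822712 lat 0.06715674828887283
joint -0.006306165394538488
[[0.0, -0.1], [0.0, -0.1], [0.0, -0.1], [0.0, -0.1], [0.0, -0.1], [0.0, -0.1], [0.0, -0.1]]
```

View pics/s6.png

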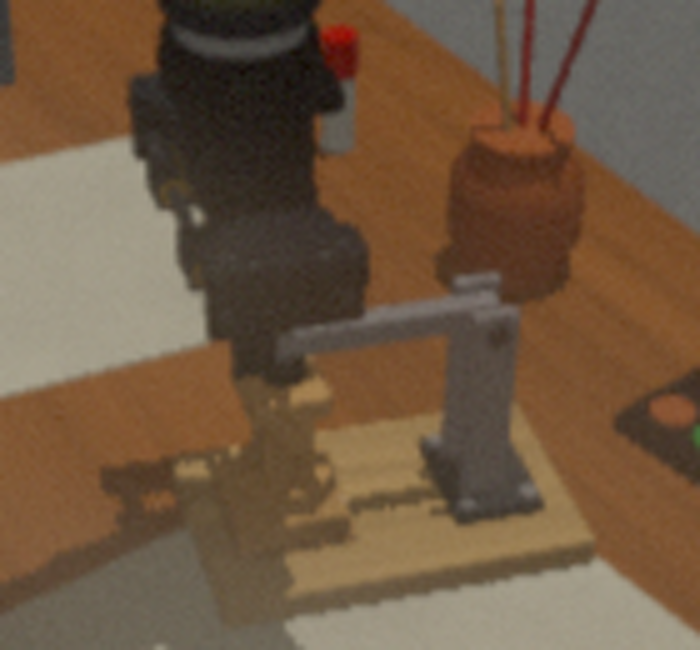

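The hold-down arm is level, with its pad on the cap at crop (285,378). One more small press, then release and retreat straight up.

```bash
python3 -m pendant '{"delta_pos":[[0,0,0.6],[0,0,0],[0,0,0]],"delta_rot":[[0,0,0],[0,0,0],[0,0,0]],"claw":[255,255,255]}'
python3 -m pendant '{"delta_pos":[[0,0,0],[0,0,0],[0,0,0],[0,0,0],[0,0,0]],"delta_rot":[[0,0,0],[0,0,0],[0,0,0],[0,0,0],[0,0,0]],"claw":[0,0,0,0,0]}'
python3 -m pendant '{"delta_pos":[[0,0,0],[0,0,0],[0,0,0],[0,0,0],[0,0,0]],"delta_rot":[[0,0,0],[0,0,0],[0,0,0],[0,0,0],[0,0,0]],"claw":[0,0,0,0,0]}'
python3 -m pendant '{"delta_pos":[[0,0,-8],[0,0,-15],[0,0,-25],[0,0,-30],[0,0,-30]],"delta_rot":[[0,0,0],[0,0,0],[0,0,0],[0,0,0],[0,0,0]],"claw":[0,0,0,0,0]}'
python3 -m pendant '{"delta_pos":[[0,-15,0],[0,-30,0],[15,-30,0],[30,-20,0],[30,0,0]],"delta_rot":[[0,0,0],[0,0,0],[0,0,0],[0,0,0],[0,0,0]],"claw":[0,0,0,0,0]}'
python3 -m pendant '{"delta_pos":[[35,0,0],[35,0,0],[35,0,0],[35,0,0],[0,0,0]],"delta_rot":[[0,0,0],[0,0,0],[0,0,0],[0,0,0],[0,0,0]],"claw":[0,0,0,0,0]}'
python3 -m pendant '{"delta_pos":[[0,0,0],[0,0,0],[0,0,0],[0,0,0],[0,0,0]],"delta_rot":[[0,0,0],[0,0,0],[0,0,0],[0,0,0],[0,0,0]],"claw":[0,0,0,0,0]}'
python3 - <<'E'
from h import *
st(); f=grab_frame("side"); save(f,"s7",(230,140,370,270),5)
t=grab_frame("top"); P=cloud(t)
for nm,x,y,h in(("pot",.6185,-.278,.042),("tape",.415,-.2615,.019)):
    m=(np.hypot(P[...,0]-x,P[...,1]-y)<.06)&(abs(P[...,2]-h)<.005); q=P[m]*1000; print(nm,q.mean(0))
for h,nm in((.114,"cap"),(.055,"disc"),(.039,"base")):
    m=(np.hypot(P[...,0]-.548,P[...,1]-.007)<.05)&(abs(P[...,2]-h)<.005); q=P[m][:,:2]*1000; print(nm,m.sum(),cv2.minAreaRect(q.astype(np.float32)))
m=(np.hypot(P[...,0]-.530,P[...,1]-.014)<.03)&(P[...,2]>.14); print("grip",np.median(P[m],0),P[m][:,2].max())
E
```

```text
time_s: 42.0
ee_pos: [0.5306, 0.0142, 0.1362]
eef_rot: [0.794, 0.608, -0.0, -0.0]
contact_force: [-1.0, 3.3, 5.9]
finger_gap: 0.0353
time_s: 42.42
ee_pos: [0.5304, 0.0134, 0.1352]
eef_rot: [0.794, 0.608, -0.001, -0.0]
contact_force: [0.9, 0.4, -0.7]
finger_gap: 0.0606
time_s: 42.83
ee_pos: [0.531, 0.0139, 0.1358]
eef_rot: [0.794, 0.608, 0.0, 0.0]
contact_force: [1.4, -0.1, 0.3]
finger_gap: 0.0859
time_s: 43.25
ee_pos: [0.5305, 0.0137, 0.2453]
eef_rot: [0.794, 0.608, -0.0, -0.0]
contact_force: [0.2, -0.6, -0.6]
finger_gap: 0.0865
time_s: 43.67
ee_pos: [0.4559, 0.1125, 0.2452]
eef_rot: [0.794, 0.608, 0.001, -0.001]
contact_force: [0.3, -0.3, -0.5]
finger_gap: 0.087
time_s: 44.08
ee_pos: [0.4945, 0.2545, 0.2435]
eef_rot: [0.791, 0.612, 0.001, -0.001]
contact_force: [-1.2, -0.0, 0.4]
finger_gap: 0.087
time_s: 44.5
ee_pos: [0.4955, 0.245, 0.2443]
eef_rot: [0.795, 0.607, 0.0, -0.0]
contact_force: [-0.9, 0.0, -0.2]
finger_gap: 0.0872
t 44.5 pos [0.4955 0.245  0.2443] x [0.263 0.965 0.001] y [ 0.965 -0.263  0.   ] z [ 0.001  0.001 -1.   ] gap 0.0872 F [-0.9  0.  -0.2] q [-0.77  0.1   0.29  1.68 -0.03  1.37  0.82]
pot [ 618.41551956 -277.79517285   40.86138733]
tape [ 416.03014738 -261.57846462   17.99558087]
cap 134 ((547.857421875, 5.852821350097656), (43.596012115478516, 43.00336456298828), 75.17142486572266)
disc 50 ((539.9092407226562, 9.731327056884766), (52.60679626464844, 36.3426399230957), 73.45346069335938)
base 177 ((547.9784545898438, 7.667854309082031), (61.52024841308594, 61.78599548339844), 74.91045379638672)
grip [0.53347789 0.01174252 0.15961058] 0.16891516613629293
```

View pics/s7.png

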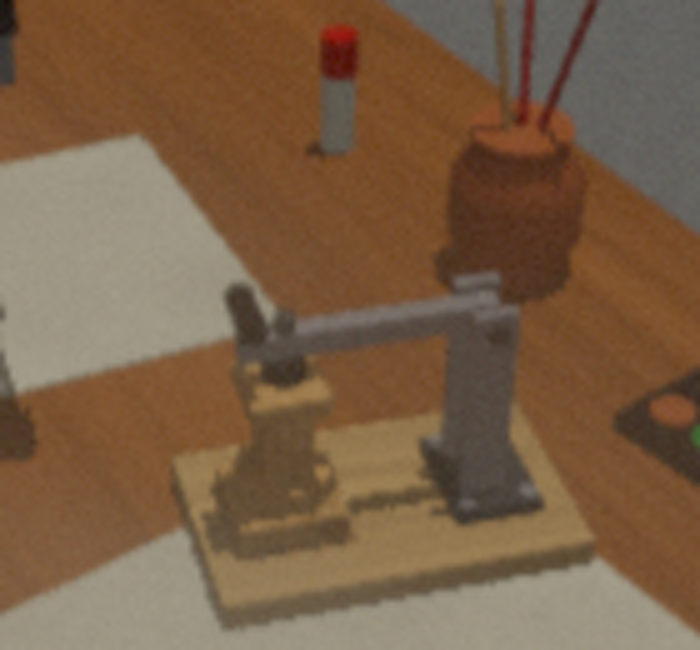

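The pad rests on the cap at crop (285,372), the stack is upright and centred, and the robot is clear. Handing in.

```bash
python3 -c "
from bench import *
print(hand_in())"
```

```text
the job is handed in; nothing more can be done
None
```

The candle stand is stacked in the jig with the hold-down pad resting on the cap, and I handed the job in at about 44.6 s. I swung the arm up to about 1.52 rad, stacked base, disc, column and cap in that order, then brought the arm down to about 0 rad. At that point the upward force at the grip rose to about 6 N, so I let go and moved the robot clear.

**Stack:** in the last top view the base and cap centres are within about 2 mm of each other. Both are within about 3 mm of the measured seat and square to the jig to well under 1°. The disc and column were measured right after placing, within about 1.5 mm of the parts below. The final disc reading was not usable because the cap and arm hide most of it.

**Bystanders:** the pot and the tape roll are where they were, within 1 mm.

**Disagreement between measurements:** the wrist camera read x about 2 mm further out than the top camera. The two seat estimates, from the board outline and from the cork, differed by about 2 mm. I used the top camera for the parts and the mean of the two seat estimates. No check failed.

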